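# Put the toppled jar back into its row

## Task

One jar has toppled out of the row on the organiser's top tier: stand it on its base on the granite and let go of it, then take it again from above and set it back upright in the gap between the other jars. Close up the row by pushing it gently along the tier until you feel it come to a stop on the end panel, so that all four jars stand upright in one straight row, touching one another and the panel. Keep the other three jars standing and leave everything else alone.

Things in the scene. Friction and masses are not known exactly. Their poses are not given: they have to be found in the camera images.
- organiser: fixed white three-tier organiser, a staircase rising along its +x, 230 mm deep (x), 300 mm wide (y). Origin: centre of its footprint. Tier tops at z = 30, 75, 120 mm. The top tier is centred on x = +80 mm; the jars stand there in a channel 56 mm wide between lips 8 mm high; the row runs along y. The end panel closes the +y end; the -y end (y = -150 mm) is open.
- end_panel: fixed white upright panel that closes the +y end of the top tier, 70 mm (x) by 6 mm (y) by 40 mm high. Origin: centre of its lower edge, on the tier; its face towards the jars is 3 mm from the origin towards -y, that is at y = +140 mm in the organiser's frame. Axes as the organiser.
- jar_a: clear plastic jar with a red screw cap, 48 mm across and 70 mm tall in all (body 50 mm tall, cap 45 mm across and 19 mm tall above it), about 90 g, all four jars alike. Origin: centre of its underside; z axis along the jar towards the cap. Stands on the top tier, nearest the end panel, not quite against it.
- jar_b: clear plastic jar with a red screw cap, 48 mm across and 70 mm tall in all (body 50 mm tall, cap 45 mm across and 19 mm tall above it), about 90 g, all four jars alike. Origin: centre of its underside; z axis along the jar towards the cap. Stands on the top tier next to jar_a, not quite against it.
- jar_c: clear plastic jar with a red screw cap, 48 mm across and 70 mm tall in all (body 50 mm tall, cap 45 mm across and 19 mm tall above it), about 90 g, all four jars alike. Origin: centre of its underside; z axis along the jar towards the cap. Stands on the top tier nearest the open end, beyond the gap that the toppled jar has left.
- jar_d: clear plastic jar with a red screw cap, 48 mm across and 70 mm tall in all (body 50 mm tall, cap 45 mm across and 19 mm tall above it), about 90 g, all four jars alike. Origin: centre of its underside; z axis along the jar towards the cap. The toppled jar: lies on its side on the granite beside the organiser (its z axis level, origin 24 mm up); free to roll.
- nail_file: steel nail file with a black handle, 155 by 14 by 7 mm, lying along the middle tier. Origin: underside, near the middle of its length. To be left alone.
- shaving_brush: grey plastic shaving brush with black bristles, 38 mm across and 93 mm tall, standing on the lowest tier. Origin: centre of its underside. To be left alone.
- round_mirror: round hand mirror, 68 mm across and 8 mm thick, lying on the lowest tier. Origin: centre of its underside. To be left alone.
- cream_tin: round metal tin, 66 mm across and 22 mm tall, on the granite. Origin: centre of its underside. To be left alone.
- comb: flat black comb, 160 by 30 by 5 mm, lying on the granite. Origin: centre of its underside. To be left alone.
- tumbler: white ceramic tumbler, 72 mm across and 100 mm tall, on the granite at the robot's left. Origin: centre of its underside. To be left alone.
- lotion: amber bottle, 60 mm across and 170 mm tall, on the granite at the robot's right. Origin: centre of its underside. To be left alone.
Mind the look-alikes: they are no part of the job. Leave any green look-alike of the jar_d alone.

How it is judged:
By the outcome, as a careful person would: the job done as asked, in the order asked, and still so for the second after the job is handed in, with the robot touching nothing.
It also fails if it takes over 72 s, if anything falls off the work surface, if the arm or the gripper's body presses on something with over 40 N, if the wrist force passes 120 N, or if a joint passes its speed limit or range.

## Robot

A 6-joint arm with a two-finger parallel gripper is mounted at the origin on the work surface. World frame = base frame: x ahead of the robot, y to its left, z up, the work surface at z = 0. Lengths are in m, angles in rad, forces in N, time in s.
With the tool pointing down it reaches from about 0.35 to 0.975 m from the base axis. Payload 4.9 kg.
Tool frame: the origin (TCP) lies at the very end of the fingers, on their centre line; the grasp point (between the pads) lies 19 mm behind it; z points along the fingers, y is the line along which they close (so a half turn about z gives the same grasp; the last joint's range is limited). The gripper opens to 85 mm and grips with 20 to 120 N. Pads are 22 mm wide; open, the fingers measure 114 mm over their backs; the gripper's body (76 mm by 85 mm) begins 54 mm behind the grasp point. The pads swing forward as they close: fully open they stand 13 mm farther back than shut.
Start: joints at [-1.285, 0.053, 1.613, -0, 1.476, -0.119], TCP at [0.246, -0.574, 0.231] pointing down, gripper open.
Joint ranges: [-3.01, 3.01], [-1.01, 2.22], [0.06, 2.58], [-1.02, 4.17], [0.09, 2.62], [-3.14, 3.14]. Speed limits (rad/s): [2.57, 2.57, 3.14, 3.14, 3.14, 3.14].

## Interface

Orientations are given as a unit quaternion [w, x, y, z].
In Python, from plant import monitor, vision, manip gives the robot as it stands. The module is installed in compiled form; this text tells all that it offers.
- The arm moves only by the tool arm_command, never from a script. Its argument "rows" is a list of rows, each a list of 3 entries, a list of its own where there are three numbers: the finger opening in mm, from 0 to 85.4, then the shift along the world's x, y, z in units of 30 cm (1.0 is 30 cm), then the turn, a rotation vector about the world's x, y, z in units of pi/2 rad (1.0 is pi/2 rad). In form: [[claw, [x, y, z], [wx, wy, wz]], ...]. A call has 1 to 12 rows; each row is the pose to reach, as a shift and turn from the pose commanded when the call began; what a row does not reach only later rows make up. A row lasts 1/12 s, in which the tool goes at most 41.7 mm and 7.16 degrees, less where a joint would pass 70% of its speed; a pose out of reach is approached as far as the arm can. A call with a number of a shift or a turn outside -1 to 1 is refused whole. A call with a gripper value outside its range is refused whole. The fingers move at their own pace and stop on an object; the grip force is fixed at half the most. Time passes only in rows, so rows that repeat a pose let the fingers close. It gives the time, the measured TCP pose, the force, the opening and the grip force at its end, in the units of the state.
- monitor.state(): the state, without advancing time (a new reading comes with each control period).
- vision.grab_frame(name): name is "side" or "top" or "wrist"; returns a dict with "color" (384x512x3 uint8, red, green, blue), "z_map" (384x512 float32, m along the optical axis (not along the pixel's ray), 0 where there is no reading), "mtx" (3x3 intrinsics, pixels), "R" (3x3) and "t" (3): a world point X has camera coordinates R X + t. Camera axes: x right, y down, z forward; pixel columns grow to the right and rows downward; lengths in m; the calibration is good to about 2 mm. A picture is of the moment at which its call begins.
- manip.job_done(): hands the job in; it is judged then, once.
The state is a dict: "time": time; "joint_pos": joint angles; "joint_vel": joint speeds; "joint_efforts": joint torques, N m; "tool_pos": TCP position; "tool_rot": TCP orientation; "contact_force": force on the tool from outside, world axes, zero at the start; "ft_torque": the same for the moment, N m; "gripper_width": opening from 0.0 (shut) to 1.0 (fully open); "grasp_force": force on a finger pad.
Only numpy, scipy, OpenCV 4.12 (cv2) and the standard library are available. Lean on these libraries where they do the work, as an engineer would, in place of code of your own. Each camera call takes 0.05 s, during which the arm holds its last target. There are 200 camera calls.

## Working session

There is one attempt and no reset: what is moved stays moved. The work goes in short steps, Python scripts to look and compute and a tool call to move; the robot and the scene stay as the last step left them, time stands still between calls to the robot, and variables do not carry over. Pictures are saved under pics/ and viewed, at most 10 in all, crops included, and the job is handed in when it is done.

Besides the shell and the picture viewer there is one more tool, called after "Call:" by a JSON object that holds its "api" and its "payload". arm_command: Moves the arm, as the interface text tells. Shifts and turns lie within -1 to 1; 1 stands for 30 cm of shift or pi/2 rad of turn. Its arguments: {"type":"object","properties":{"rows":{"type":"array"}},"required":["rows"]}

```bash
mkdir -p pics; cat > h.py <<'E'
import numpy as np, cv2
from plant import monitor, vision, manip
def pts(f):
    z=f["z_map"]; v,u=np.mgrid[:z.shape[0],:z.shape[1]]
    K=f["mtx"]; P=np.stack([(u-K[0,2])/K[0,0]*z,(v-K[1,2])/K[1,1]*z,z],-1)
    W=(P-f["t"])@f["R"]; W[z==0]=np.nan
    return W
def save(f,n): cv2.imwrite(f"pics/{n}.png",f["color"][...,::-1])
E
python3 - <<'E'
from h import *
print(monitor.state())
for n in("top","side"):
    f=vision.grab_frame(n); save(f,n+"0"); np.savez(f"{n}0.npz",**f); print(n,f["mtx"],f["R"],f["t"])
a=np.hstack([cv2.imread("pics/top0.png"),cv2.imread("pics/side0.png")]);cv2.imwrite("pics/both.png",cv2.resize(a,None,fx=.78,fy=.78))
E
```

```text
{'time': 0.0, 'joint_pos': array([-1.28499900e+00,  5.33473927e-02,  1.61433181e+00, -1.00397005e-06,
        1.47600014e+00, -1.19018613e-01]), 'joint_vel': array([-2.65111656e-05, -5.75645104e-04,  9.64706865e-04, -2.36789201e-05,
       -3.00304900e-04,  7.44401750e-04]), 'joint_efforts': array([ 9.18572441e-04, -3.93681765e+01, -3.70175278e+01,  1.36813441e-07,
        7.16357521e-03,  3.40142698e-06]), 'tool_pos': array([ 0.24596389, -0.57387108,  0.23004631]), 'tool_rot': array([-1.03967468e-03,  9.79584805e-01,  2.01028659e-01, -8.74007440e-05]), 'contact_force': array([ 0.06367352, -1.03454975, -0.12212784]), 'ft_torque': array([-0.01002841, -0.01818744,  0.03744027]), 'grasp_force': 0.0, 'gripper_width': 1.002065186238524}
top [[447.76089793   0.         256.80164712]
 [  0.         447.76089793 190.41781132]
 [  0.           0.           1.        ]] [[ 2.92079463e-02 -9.99573071e-01 -7.56265281e-04]
 [-9.96299743e-01 -2.90510995e-02 -8.08879184e-02]
 [ 8.08314146e-02  3.11603688e-03 -9.96722917e-01]] [-0.00712989  0.58209861  1.71176531]
side [[404.75270051   0.         259.64595573]
 [  0.         404.75270051 190.69499379]
 [  0.           0.           1.        ]] [[-0.78571314 -0.61857671 -0.00420932]
 [-0.44354406  0.56810463 -0.69319968]
 [ 0.4311885  -0.54278908 -0.7207333 ]] [0.43203047 0.3243054  1.21712327]
```

View pics/top0.png

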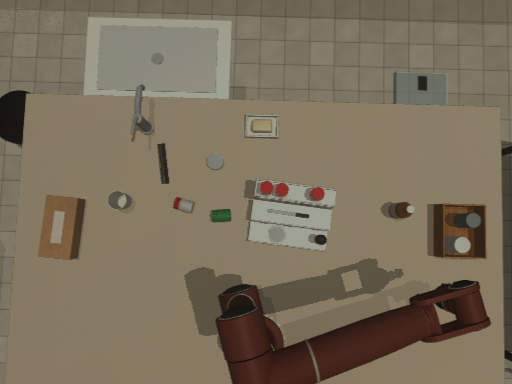

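View pics/side0.png

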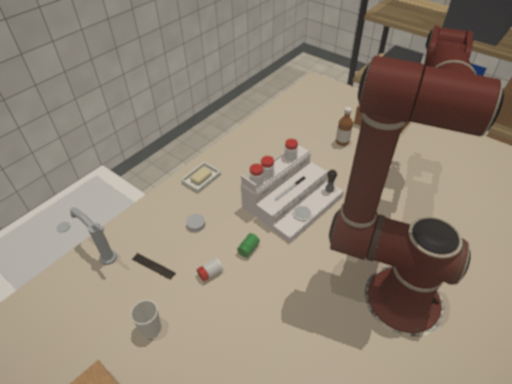

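The top view shows the toppled jar at about (184,205) with its red cap to the left, and a green look-alike at (221,215). The row caps are at (266,187), (282,190) and (318,194), and the panel end is on the left (+y). The side view agrees, with the jar at (209,269).

```bash
python3 - <<'E'
from h import *
for n in("top","side"):
    f=dict(np.load(n+"0.npz")); W=pts(f); c=f["color"].astype(int)
    red=((c[...,0]>120)&(c[...,1]<70)&(c[...,2]<75)).astype(np.uint8)
    k,l,s,ce=cv2.connectedComponentsWithStats(red)
    for i in range(1,k):
        if 15<s[i,4]<600:
            p=W[l==i]; p=p[(p[:,0]>.3)]
            if len(p)<10: continue
            print(n,ce[i].round(1),s[i,4],np.nanmedian(p,0).round(4),np.nanmin(p,0).round(3),np.nanmax(p,0).round(3))
    if n=="top":
        # jar_d region
        R=W[190:220,165:200].reshape(-1,3); R=R[R[:,2]>.012]; print("jarD",len(R),R.mean(0),R.min(0),R.max(0))
        q=cv2.minAreaRect((R[:,:2]*1000).astype(np.float32)); print(q)
        for z0,z1 in((.02,.04),(.065,.085),(.11,.135)):
            S=W[170:260,235:345].reshape(-1,3); S=S[(S[:,2]>z0)&(S[:,2]<z1)]
            print(z0,len(S),cv2.minAreaRect((S[:,:2]*1000).astype(np.float32)),np.median(S[:,2]))
    # side: jar_d
    S=W.reshape(-1,3); S=S[(np.abs(S[:,0]-.56)<.12)&(np.abs(S[:,1]-.24)<.1)&(S[:,2]>.012)]
    if len(S): print(n,"D all",len(S),S.min(0),S.max(0),cv2.minAreaRect((S[:,:2]*1000).astype(np.float32)))
E
```

```text
top [266.4 187.1] 120 [ 0.5814 -0.023   0.1897] [ 0.56  -0.044  0.131] [ 0.609 -0.005  0.2  ]
top [281.8 188.9] 116 [ 0.5759 -0.0785  0.1901] [ 0.555 -0.097  0.121] [ 0.604 -0.058  0.2  ]
top [317.6 193.3] 118 [ 0.5652 -0.204   0.1915] [ 0.544 -0.229  0.119] [ 0.587 -0.183  0.201]
jarD 238 [0.51726057 0.29086748 0.04100558] [0.46223028 0.25321255 0.01296778] [0.54733699 0.35216641 0.0557675 ]
((501.2171630859375, 301.38153076171875), (78.06861877441406, 97.21968078613281), 62.06153106689453)
0.02 1405 ((454.2049255371094, -116.74813842773438), (300.71539306640625, 165.35308837890625), 84.05374145507812) 0.030844337965858806
0.065 1680 ((492.109130859375, -120.17059326171875), (299.8290710449219, 86.69387817382812), 83.26321411132812) 0.0753205049073621
0.11 1158 ((502.0032043457031, -121.17665100097656), (300.22454833984375, 209.1138153076172), 83.80815124511719) 0.1204666681947622
top D all 426 [0.45836451 0.14005291 0.0122155 ] [0.6799844  0.33161886 0.05965492] ((569.2083129882812, 236.04116821289062), (221.26568603515625, 191.62718200683594), 0.12646479904651642)
side [291.  143.5] 63 [ 0.5608 -0.1937  0.1902] [ 0.543 -0.212  0.183] [ 0.58  -0.178  0.194]
side [261.3 165.2] 156 [ 0.5746 -0.0336  0.1905] [ 0.554 -0.089  0.177] [0.596 0.002 0.195]
side [202.7 273.6] 56 [0.5127 0.3255 0.0401] [0.502 0.315 0.024] [0.535 0.333 0.051]
side D all 679 [0.4568871  0.14019681 0.01204849] [0.67978408 0.33348781 0.05338517] ((564.1204833984375, 241.4388885498047), (224.736083984375, 191.4167022705078), 3.963913679122925)
```

```bash
python3 - <<'E'
from h import *
A=[]
for n in("top","side"):
    f=dict(np.load(n+"0.npz")); W=pts(f).reshape(-1,3); c=f["color"].reshape(-1,3).astype(int)
    m=(np.abs(W[:,0]-.52)<.07)&(np.abs(W[:,1]-.295)<.07)&(W[:,2]>.02)
    S=W[m]; C=c[m]; red=(C[:,0]>C[:,1]+60)
    print(n,len(S),S.mean(0).round(4),"red",S[red].mean(0).round(4),red.sum(),"body",S[~red].mean(0).round(4))
    T=S[S[:,2]>.032]; 
    mu=T[:,:2].mean(0); w,v=np.linalg.eigh(np.cov((T[:,:2]-mu).T)); u=v[:,1]*np.sign(v[1,1]); p=(T[:,:2]-mu)@u; q=(T[:,:2]-mu)@[-u[1],u[0]]
    print("axis",u,np.sqrt(w),"ang",np.degrees(np.arctan2(u[1],u[0])),mu,p.min(),p.max(),q.min(),q.max())
    r=S[(S[:,2]>.04)]; print("ridge",np.polyfit(r[:,1],r[:,0],1),r[:,1].min(),r[:,1].max())
E
```

```text
top 231 [0.5179 0.2908 0.0418] red [0.5261 0.3151 0.0417] 43 body [0.516  0.2852 0.0418]
axis [0.22500156 0.9743584 ] [0.01210393 0.02074871] ang 76.99703001534772 [0.51779684 0.29102923] -0.03459213276723219 0.035919982542312504 -0.02268180856838619 0.02316820198923979
ridge [0.1756573  0.46661917] 0.2549695316659393 0.3284772411299823
side 358 [0.5113 0.2984 0.0406] red [0.5163 0.3229 0.0412] 79 body [0.5099 0.2914 0.0405]
axis [0.28264961 0.95922323] [0.01151657 0.02081438] ang 73.5815946497984 [0.51275217 0.29678087] -0.03647433952316604 0.034519915429721576 -0.026190998523256206 0.018191777252633646
ridge [0.19373656 0.4585479 ] 0.25711971281947876 0.33081603984322727
```

Call:
{"api": "arm_command", "payload": {"rows": [[85,[0,0,0.5],[0,0,0]],[85,[0,0.1,0.5],[0,0,0.05]],[85,[0.3,1,0.5],[0,0,0.4]],[85,[0.3,1,0.5],[0,0,0.4]],[85,[0.3,1,0.5],[0,0,0.4]],[85,[0.3,1,0.5],[0,0,0.4]],[85,[0.3,1,0.5],[0,0,0.4]],[85,[0.3,1,0.5],[0,0,0.4]],[85,[0.3,1,0.5],[0,0,0.4]],[85,[0.3,1,0.5],[0,0,0.4]],[85,[0.3,1,0.5],[0,0,0.4]],[85,[0.3,1,0.5],[0,0,0.4]]]}}

```text
time: 1.1
tool_pos: [0.3364, -0.2739, 0.3815]
tool_rot: [0.001, 0.869, 0.495, -0.0]
contact_force: [0.8, 0.1, -0.2]
gripper_width: 0.994
grasp_force: 0.0
```

Call:
{"api": "arm_command", "payload": {"rows": [[85,[0.68,0.5,0],[0,0,0.28]],[85,[0.68,0.5,0],[0,0,0.28]],[85,[0.68,0.5,0],[0,0,0.28]],[85,[0.68,0.5,0],[0,0,0.28]],[85,[0.68,0.5,0],[0,0,0.28]],[85,[0.68,0.5,0],[0,0,0.28]],[85,[0.68,0.5,0],[0,0,0.28]],[85,[0.68,0.5,0],[0,0,0.28]],[85,[0.68,0.5,0],[0,0,0.28]]]}}

```text
time: 1.85
tool_pos: [0.54, -0.1256, 0.3799]
tool_rot: [-0.001, 0.741, 0.671, -0.001]
contact_force: [0.6, -0.4, -0.4]
gripper_width: 0.996
grasp_force: 0.0
```

```bash
python3 - <<'E'
from h import *
f=vision.grab_frame("wrist"); save(f,"w1"); np.savez("w1.npz",**f)
s=monitor.state(); print(s["time"],s["tool_pos"],s["joint_pos"]); print(-f["R"].T@f["t"],f["R"])
E
```

```text
1.9 [ 0.53964083 -0.12589408  0.38040039] [-3.63202778e-01 -1.59554857e-01  1.57322546e+00 -5.90907747e-04
  1.72954237e+00 -2.63562362e-01]
[ 0.54826546 -0.0485032   0.52365338] [[ 0.99506838 -0.09914902 -0.00289812]
 [-0.09367687 -0.94895305  0.30118557]
 [-0.03261244 -0.29942875 -0.95356114]]
```

View pics/w1.png

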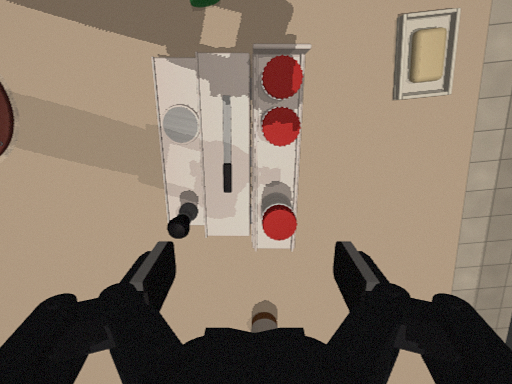

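The wrist view shows the row caps at (283,77), (281,126) and (280,222), with the panel at (281,47). The gap is between the last two caps.

```bash
cat >> h.py <<'E'
def caps(f):
    W=pts(f); c=f["color"].astype(int)
    m=((c[...,0]>c[...,1]+60)&(c[...,0]>c[...,2]+60)&(W[...,2]>.184)&(W[...,2]<.2)).astype(np.uint8)
    k,l,s,ce=cv2.connectedComponentsWithStats(m); o=[]
    for i in range(1,k):
        if s[i,4]>200:
            p=W[l==i]; (cx,cy),r=cv2.minEnclosingCircle((p[:,:2]*1000).astype(np.float32)); o.append((cx,cy,r,*(p.mean(0)*1000)))
    return np.array(o)
E
python3 - <<'E'
from h import *
f=dict(np.load("w1.npz")); o=caps(f); print(o.round(1))
W=pts(f)[:300]; S=W.reshape(-1,3); S=S[(S[:,0]>.35)&(S[:,0]<.66)&(abs(S[:,1]+.12)<.2)]
for z0,z1 in((.026,.034),(.071,.079),(.1165,.1235),(.126,.131),(.155,.165)):
    T=S[(S[:,2]>z0)&(S[:,2]<z1)]
    print(z0,len(T),cv2.minAreaRect((T[:,:2]*1000).astype(np.float32)),T[:,2].mean())
E
```

```text
[[ 581.3  -22.1   22.8  581.6  -21.9  191.2]
 [ 576.5  -76.5   22.9  576.2  -76.   191.2]
 [ 566.  -202.2   23.2  565.6 -200.7  190.9]]
0.026 4766 ((410.12445068359375, -109.52534484863281), (297.9238586425781, 68.21123504638672), 84.03852844238281) 0.0312590159467471
0.071 7954 ((468.0203552246094, -116.78950500488281), (297.92926025390625, 127.06523895263672), 83.98710632324219) 0.07620347895128962
0.1165 4589 ((504.2593078613281, -124.426025390625), (291.6585693359375, 206.6375274658203), 83.87779235839844) 0.12102868033393797
0.126 815 ((569.7318115234375, -131.71315002441406), (291.1060791015625, 68.90821075439453), 83.40089416503906) 0.12894775073964584
0.155 446 ((574.107421875, -89.70661163330078), (215.5355224609375, 68.96553802490234), 83.038330078125) 0.16040820653498075
```

Call:
{"api": "arm_command", "payload": {"rows": [[85,[-0.07,1,0],[0,0,-0.083]],[85,[-0.07,1,0],[0,0,-0.083]],[85,[-0.07,1,0],[0,0,-0.083]],[85,[-0.07,1,0],[0,0,-0.083]],[85,[-0.07,1,0],[0,0,-0.083]],[85,[-0.07,1,0],[0,0,-0.083]],[85,[-0.07,1,0],[0,0,-0.083]],[85,[-0.07,1,-0.1],[0,0,-0.083]]]}}

```text
time: 2.57
tool_pos: [0.5204, 0.1786, 0.3585]
tool_rot: [0.002, 0.782, 0.623, 0.006]
contact_force: [0.4, 0.0, 1.0]
gripper_width: 0.99
grasp_force: 0.0
```

Call:
{"api": "arm_command", "payload": {"rows": [[85,[0,0.25,-0.2],[0,0,0]],[85,[0,0.25,-0.2],[0,0,0]],[85,[0,0.25,-0.2],[0,0,0]]]}}

```text
time: 2.82
tool_pos: [0.5171, 0.2513, 0.2863]
tool_rot: [-0.002, 0.783, 0.622, -0.003]
contact_force: [-1.2, -0.7, -0.9]
gripper_width: 0.997
grasp_force: 0.0
```

```bash
python3 - <<'E'
from h import *
f=vision.grab_frame("wrist"); save(f,"w2"); np.savez("w2.npz",**f)
s=monitor.state(); print(s["time"],s["tool_pos"],s["tool_rot"],s["joint_pos"])
W=pts(f).reshape(-1,3); c=f["color"].reshape(-1,3).astype(int)
m=(np.abs(W[:,0]-.52)<.07)&(np.abs(W[:,1]-.295)<.07)&(W[:,2]>.02)
S=W[m];C=c[m]; red=C[:,0]>C[:,1]+60
u=np.array([np.sin(.2),np.cos(.2)])
for nm,T in(("red",S[red]),("body",S[~red]),("all",S)):
    q=cv2.minAreaRect((T[:,:2]*1000).astype(np.float32)); print(nm,len(T),q,T[:,2].max())
T=S[S[:,2]>.038]; y=np.linspace(T[:,1].min(),T[:,1].max(),8)
for a,b in zip(y,y[1:]):
    k=(T[:,1]>=a)&(T[:,1]<b); print(T[k].mean(0).round(4),T[k,2].max().round(4))
E
```

```text
2.8667 [0.51698751 0.25129054 0.28610797] [-0.00173988  0.78266557  0.62243127 -0.0033011 ] [ 3.22499959e-01 -8.83600236e-02  1.66151183e+00  1.00971691e-03
  1.57583535e+00  5.49596082e-01]
red 426 ((526.1443481445312, 318.8052062988281), (17.186946868896484, 43.31200408935547), 76.6991195678711) 0.04950100295187549
body 38951 ((524.7131958007812, 280.9143371582031), (85.99284362792969, 145.30697631835938), 77.22940063476562) 0.3867578906165773
all 39377 ((525.0379638671875, 282.3471374511719), (88.93109893798828, 145.30697631835938), 77.22940826416016) 0.3867578906165773
[0.5725 0.2337 0.3509] 0.3717
[0.5687 0.2486 0.352 ] 0.38
[0.5136 0.2627 0.3607] 0.3864
[0.4786 0.275  0.3555] 0.3868
[0.5196 0.2935 0.0459] 0.0506
[0.5228 0.3085 0.0453] 0.0515
[0.5239 0.322  0.045 ] 0.0495
```

View pics/w2.png

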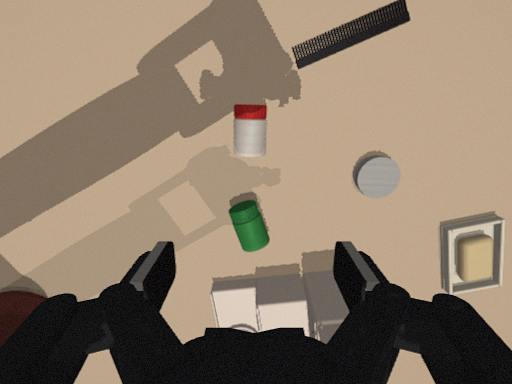

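The lying jar is at (250,130) with its cap up-image. The green look-alike at (249,226), the tin and the comb are clear of it. Next I tilt 45° towards the jar's base end for the grasp.

Call:
{"api": "arm_command", "payload": {"rows": [[75,[0.08,0.43,-0.2],[-0.487,0.112,0]],[75,[0.08,0.43,-0.2],[-0.487,0.112,0]],[75,[0.08,0.43,-0.2],[-0.487,0.112,0]],[75,[0.08,0.43,-0.2],[-0.487,0.112,0]],[75,[0.08,0.43,-0.56],[-0.487,0.112,0]],[75,[0.08,0.43,-0.56],[-0.487,0.112,0]],[75,[0.08,0.43,-0.56],[-0.487,0.112,0]],[75,[0.08,0.43,-0.56],[-0.487,0.112,0]],[75,[0.08,0.43,-0.56],[-0.487,0.112,0]],[75,[0.08,0.43,-0.56],[-0.487,0.112,0]],[75,[0.08,0.43,-0.56],[-0.487,0.112,0]]]}}

```text
time: 3.78
tool_pos: [0.5459, 0.3797, 0.1294]
tool_rot: [0.238, 0.726, 0.574, -0.295]
contact_force: [0.5, 0.5, 0.6]
gripper_width: 0.88
grasp_force: 0.0
```

```bash
cat >> h.py <<'E'
from scipy.spatial.transform import Rotation as Ro
def st():
    s=monitor.state(); w,x,y,z=s["tool_rot"]; M=Ro.from_quat([x,y,z,w]).as_matrix()
    print(s["time"],"pos",s["tool_pos"].round(4),"d",M[:,2].round(3),"y",M[:,1].round(3),"j",s["joint_pos"].round(2),"F",s["contact_force"].round(1),"w",round(s["gripper_width"],3),s["grasp_force"])
    return s,M
E
python3 -c "from h import *;st()"
```

```text
3.7833 pos [0.5459 0.3797 0.1294] d [-0.154 -0.684 -0.713] y [ 0.974 -0.228  0.008] j [ 0.68  0.64  1.2  -0.48  1.92  0.89] F [0.5 0.5 0.6] w 0.88 0.0
```

Call:
{"api": "arm_command", "payload": {"rows": [[75,[-0.04,-0.12,-0.13],[0,0,0]],[75,[-0.06,-0.22,-0.24],[0,0,0]],[75,[-0.06,-0.22,-0.24],[0,0,0]],[75,[-0.06,-0.22,-0.24],[0,0,0]]]}}

```text
time: 4.12
tool_pos: [0.5243, 0.3104, 0.0516]
tool_rot: [0.238, 0.724, 0.574, -0.3]
contact_force: [0.2, -0.6, -1.2]
gripper_width: 0.883
grasp_force: 0.0
```

```bash
python3 -c "from h import *;st()"
```

```text
4.1167 pos [0.5243 0.3104 0.0516] d [-0.162 -0.689 -0.707] y [ 0.974 -0.229  0.   ] j [ 0.63  0.6   1.4  -0.49  1.76  0.92] F [ 0.2 -0.6 -1.2] w 0.883 0.0
```

Call:
{"api": "arm_command", "payload": {"rows": [[75,[-0.013,-0.054,-0.062],[0,0,0]],[75,[-0.025,-0.108,-0.125],[0,0,0]],[75,[-0.025,-0.108,-0.125],[0,0,0]],[75,[-0.025,-0.108,-0.125],[0,0,0]],[60,[-0.025,-0.108,-0.125],[0,0,0]],[53,[-0.025,-0.108,-0.125],[0,0,0]],[49,[-0.025,-0.108,-0.125],[0,0,0]],[40,[-0.025,-0.108,-0.125],[0,0,0]],[40,[-0.025,-0.108,-0.125],[0,0,0]],[40,[-0.025,-0.108,-0.125],[0,0,0]],[40,[-0.025,-0.108,-0.125],[0,0,0]],[40,[-0.025,-0.108,-0.125],[0,0,0]]]}}

```text
time: 5.12
tool_pos: [0.519, 0.2827, 0.016]
tool_rot: [0.239, 0.724, 0.575, -0.297]
contact_force: [0.3, 3.6, 5.6]
gripper_width: 0.545
grasp_force: 61.5
```

```bash
python3 - <<'E'
from h import *
st(); f=vision.grab_frame("wrist"); save(f,"w3"); g=vision.grab_frame("side"); save(g,"s3")
a=cv2.resize(f["color"],(400,300)); b=cv2.resize(g["color"][200:340,130:317],(400,300))
cv2.imwrite("pics/c3.png",np.hstack([a,b])[...,::-1])
E
```

```text
5.1167 pos [0.519  0.2827 0.016 ] d [-0.155 -0.688 -0.709] y [ 0.974 -0.225  0.004] j [ 0.6   0.6   1.46 -0.5   1.69  0.93] F [0.3 3.6 5.6] w 0.545 61.47283315658569
```

View pics/c3.png

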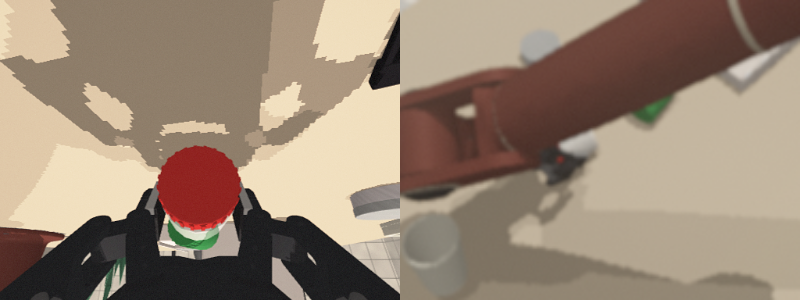

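The grip is good: the cap fills the view between the pads at (200,185). Next I lift, swing 90° and carry it 40 mm towards +y, away from the green look-alike.

Call:
{"api": "arm_command", "payload": {"rows": [[40,[0,0,0.12],[0,0,0]],[40,[0,0.05,0.25],[0,0,0]],[40,[0,0.13,0.3],[0,0,0]],[40,[0,0.13,0.3],[0.15,-0.035,0]],[40,[0,0.13,0.3],[0.3,-0.069,0]],[40,[0,0.13,0.3],[0.45,-0.104,0]],[40,[0,0.13,0.3],[0.6,-0.139,0]],[40,[0,0.13,0.3],[0.75,-0.173,0]],[40,[0,0.13,0.3],[0.9,-0.208,0]],[40,[0,0.13,0.3],[0.974,-0.225,0]],[40,[0,0.13,0.3],[0.974,-0.225,0]],[40,[0,0.13,0.3],[0.974,-0.225,0]]]}}

```text
time: 6.22
tool_pos: [0.5181, 0.3204, 0.1052]
tool_rot: [-0.106, 0.771, 0.613, 0.136]
contact_force: [-0.1, 0.2, -1.3]
gripper_width: 0.544
grasp_force: 61.5
```

```bash
python3 -c "from h import *;st()"
```

```text
6.2167 pos [0.5181 0.3204 0.1052] d [ 0.08   0.33  -0.941] y [ 0.974 -0.227  0.003] j [ 0.29 -0.    1.92  0.34  1.07  0.38] F [-0.1  0.2 -1.3] w 0.544 61.536093950271606
```

Call:
{"api": "arm_command", "payload": {"rows": [[40,[0,0,0],[0.1,-0.023,0]],[40,[0,0,0],[0.2,-0.046,0]],[40,[0,0,0],[0.27,-0.062,0]],[40,[0,0,0],[0.27,-0.062,0]],[40,[0,0,0],[0.27,-0.062,0]]]}}

```text
time: 6.63
tool_pos: [0.5156, 0.3182, 0.1005]
tool_rot: [-0.236, 0.727, 0.574, 0.294]
contact_force: [-0.4, 0.2, -2.1]
gripper_width: 0.543
grasp_force: 61.6
```

```bash
python3 - <<'E'
from h import *
st(); f=vision.grab_frame("wrist"); save(f,"w4"); np.savez("w4.npz",**f)
g=vision.grab_frame("side");np.savez("s4.npz",**g)
E
```

```text
6.6333 pos [0.5156 0.3182 0.1005] d [ 0.155  0.681 -0.716] y [ 0.973 -0.229 -0.006] j [ 0.11 -0.04  2.08  0.89  1.01 -0.12] F [-0.4  0.2 -2.1] w 0.543 61.62103056907654
```

```bash
python3 - <<'E'
from h import *
f=dict(np.load("w4.npz")); W=pts(f); c=f["color"].astype(int)
m=(c[...,0]>c[...,1]+60)&(W[...,2]<.25)&(W[...,2]>.03)
T=W[m]; zt=np.median(T[:,2]); print(len(T),zt,T.min(0),T.max(0))
T=T[abs(T[:,2]-zt)<.006]
for _ in range(3):
    A=np.c_[T[:,:2],np.ones(len(T))]; k,*_=np.linalg.lstsq(A,T[:,2],rcond=None); r=abs(T[:,2]-A@k); T=T[r<.002]
print(k,np.degrees(np.arctan(k[:2])),len(T)); print(cv2.minEnclosingCircle((T[:,:2]*1000).astype(np.float32)),T[:,2].mean())
E
```

```text
8842 0.14607122552383722 [0.48812383 0.28781639 0.11298515] [0.53769095 0.33446786 0.14854712]
[-0.01474126 -0.00960622  0.15665472] [-0.84455071 -0.55037886] 8417
((514.7073974609375, 311.06005859375), 23.21579360961914) 0.1461019768311781
```

Call:
{"api": "arm_command", "payload": {"rows": [[40,[0,0,-0.07],[0.008,-0.008,0]],[40,[0,0,-0.14],[0.008,-0.008,0]],[40,[0,0,-0.19],[0.008,-0.008,0]],[40,[0,0,-0.22],[0.008,-0.008,0]],[40,[0,0,-0.235],[0.008,-0.008,0]],[40,[0,0,-0.235],[0.008,-0.008,0]]]}}

```text
time: 7.23
tool_pos: [0.5176, 0.3208, 0.0331]
tool_rot: [-0.237, 0.722, 0.576, 0.303]
contact_force: [0.0, -0.8, -2.3]
gripper_width: 0.541
grasp_force: 61.6
```

Call:
{"api": "arm_command", "payload": {"rows": [[40,[0,0,-0.006],[0,0,0]],[40,[0,0,-0.012],[0,0,0]],[40,[0,0,-0.012],[0,0,0]]]}}

```text
time: 7.48
tool_pos: [0.5182, 0.3203, 0.0305]
tool_rot: [-0.236, 0.721, 0.575, 0.304]
contact_force: [0.1, 0.6, -1.5]
gripper_width: 0.545
grasp_force: 61.6
```

Call:
{"api": "arm_command", "payload": {"rows": [[40,[0,0,-0.005],[0,0,0]],[40,[0,0,-0.01],[0,0,0]],[40,[0,0,-0.013],[0,0,0]],[40,[0,0,-0.013],[0,0,0]]]}}

```text
time: 7.82
tool_pos: [0.5177, 0.3201, 0.0258]
tool_rot: [-0.236, 0.722, 0.575, 0.304]
contact_force: [-0.5, 0.4, -0.6]
gripper_width: 0.543
grasp_force: 61.8
```

Call:
{"api": "arm_command", "payload": {"rows": [[40,[0,0,-0.004],[0,0,0]],[40,[0,0,-0.004],[0,0,0]]]}}

```text
time: 7.98
tool_pos: [0.5181, 0.3205, 0.0258]
tool_rot: [-0.237, 0.721, 0.575, 0.304]
contact_force: [-1.9, -0.6, 5.2]
gripper_width: 0.538
grasp_force: 62.5
```

Call:
{"api": "arm_command", "payload": {"rows": [[40,[0,0,-0.003],[0,0,0]],[40,[0,0,-0.003],[0,0,0]]]}}

```text
time: 8.15
tool_pos: [0.5184, 0.3208, 0.0258]
tool_rot: [-0.237, 0.721, 0.575, 0.305]
contact_force: [-3.2, -1.6, 7.7]
gripper_width: 0.543
grasp_force: 62.9
```

```bash
cat > cap.py <<'E'
from h import *
f=vision.grab_frame("wrist"); np.savez("wl.npz",**f); st(); W=pts(f); c=f["color"].astype(int)
m=(c[...,0]>c[...,1]+60)&(W[...,2]<.3)&(W[...,2]>.03)
T=W[m]; zt=np.percentile(T[:,2],75); T=T[abs(T[:,2]-zt)<.006]
for _ in range(3):
    A=np.c_[T[:,:2],np.ones(len(T))]; k,*_=np.linalg.lstsq(A,T[:,2],rcond=None); r=abs(T[:,2]-A@k); T=T[r<.002]
print("tilt",np.degrees(np.arctan(k[:2])).round(2),len(T),cv2.minEnclosingCircle((T[:,:2]*1000).astype(np.float32)),T[:,2].mean())
E
python3 cap.py
```

```text
8.2 pos [0.5184 0.3208 0.0258] d [ 0.167  0.693 -0.701] y [ 0.974 -0.226  0.008] j [ 0.11  0.12  2.09  1.01  0.91 -0.31] F [-4.1 -2.5  7.5] w 0.541 62.85005807876587
tilt [0.16 0.12] 8424 ((516.6024780273438, 313.1174621582031), 23.380571365356445) 0.07120829465391272
```

Call:
{"api": "arm_command", "payload": {"rows": [[40,[0,0,0.004],[0,0,0]],[47,[0,0,0.004],[0,0,0]],[50,[0,0,0.004],[0,0,0]],[54,[0,0,0.004],[0,0,0]],[65,[0,0,0.004],[0,0,0]],[75,[0,0,0.004],[0,0,0]],[75,[0,0,0.004],[0,0,0]],[75,[0,0,0.004],[0,0,0]],[75,[0,0,0.004],[0,0,0]]]}}

```text
time: 8.95
tool_pos: [0.5176, 0.3201, 0.0248]
tool_rot: [-0.236, 0.722, 0.575, 0.304]
contact_force: [1.1, -0.2, 0.5]
gripper_width: 0.878
grasp_force: 0.0
```

```bash
python3 cap.py
```

```text
9.0 pos [0.5176 0.3201 0.0248] d [ 0.167  0.691 -0.704] y [ 0.974 -0.227  0.008] j [ 0.11  0.12  2.09  1.01  0.91 -0.31] F [ 1.1 -0.9  0.3] w 0.878 0.0
tilt [0.08 0.16] 8521 ((516.6136474609375, 312.14691162109375), 23.28403663635254) 0.07119695923135902
```

Call:
{"api": "arm_command", "payload": {"rows": [[75,[-0.013,-0.054,0.055],[0,0,0]],[75,[-0.026,-0.108,0.11],[0,0,0]],[75,[-0.052,-0.215,0.22],[0,0,0]],[75,[-0.078,-0.322,0.329],[0,0,0]],[75,[-0.078,-0.322,0.45],[0,0,0]],[75,[-0.078,-0.322,0.5],[0,0,0]]]}}

```text
time: 9.5
tool_pos: [0.4964, 0.2218, 0.1803]
tool_rot: [-0.234, 0.722, 0.575, 0.307]
contact_force: [1.0, 0.3, 0.6]
gripper_width: 0.875
grasp_force: 0.0
```

```bash
cat >> h.py <<'E'
def plan(p,yaw=-6.2):
    s,M=st(); a=np.radians(yaw); y=np.array([np.cos(a),np.sin(a),0]); z=np.array([0,0,-1.]); T=np.c_[np.cross(y,z),y,z]
    print("shift",((np.array(p)-s["tool_pos"])/.3).round(4),"turn",(Ro.from_matrix(T@M.T).as_rotvec()/(np.pi/2)).round(4))
E
python3 -c "
from h import *; plan([.5166,.3121,.16])"; python3 cap.py
```

```text
9.5 pos [0.4964 0.2218 0.1803] d [ 0.174  0.69  -0.702] y [ 0.973 -0.23   0.015] j [-0.1  -0.26  2.14  0.83  1.26 -0.14] F [1.  0.3 0.6] w 0.875 0.0
shift [ 0.0675  0.3008 -0.0677] turn [-0.4957  0.0944  0.0707]
9.55 pos [0.4979 0.2225 0.1831] d [ 0.177  0.691 -0.701] y [ 0.973 -0.229  0.02 ] j [-0.1  -0.27  2.13  0.83  1.26 -0.14] F [2.3 0.4 3.3] w 0.877 0.0
tilt [-0.04  0.37] 1189 ((516.9761962890625, 311.8230895996094), 23.095565795898438) 0.07127931436138953
```

Call:
{"api": "arm_command", "payload": {"rows": [[75,[0.02,0.1,0],[-0.4957,0.0944,0.0707]],[75,[0.06,0.3,0],[-0.4957,0.0944,0.0707]],[75,[0.06,0.3,0],[-0.4957,0.0944,0.0707]],[75,[0.06,0.3,0],[-0.4957,0.0944,0.0707]],[75,[0.06,0.3,0],[-0.4957,0.0944,0.0707]],[75,[0.06,0.3,0],[-0.4957,0.0944,0.0707]],[75,[0.06,0.3,0],[-0.4957,0.0944,0.0707]],[75,[0.06,0.3,0],[-0.4957,0.0944,0.0707]],[75,[0.06,0.3,0],[-0.4957,0.0944,0.0707]],[75,[0.06,0.3,0],[-0.4957,0.0944,0.0707]]]}}

```text
time: 10.38
tool_pos: [0.5118, 0.313, 0.1741]
tool_rot: [-0.003, 0.745, 0.667, -0.003]
contact_force: [0.3, -0.5, -0.2]
gripper_width: 0.877
grasp_force: 0.0
```

```bash
python3 -c "
from h import *; plan([.5166,.3121,.07])"; python3 cap.py
```

```text
10.3833 pos [0.5118 0.313  0.1741] d [-0.008 -0.    -1.   ] y [ 0.994 -0.111 -0.008] j [0.42 0.04 1.72 0.   1.39 0.53] F [ 0.3 -0.5 -0.2] w 0.877 0.0
shift [ 0.016  -0.0031 -0.347 ] turn [ 0.0003 -0.0054  0.002 ]
10.4333 pos [0.5119 0.3127 0.1743] d [-0.008 -0.    -1.   ] y [ 0.994 -0.112 -0.008] j [0.42 0.04 1.72 0.   1.39 0.53] F [ 0.5 -0.4 -0.9] w 0.878 0.0
tilt [ 0.07 -0.15] 1696 ((516.7998657226562, 312.4649353027344), 23.183273315429688) 0.07110090322762141
```

Call:
{"api": "arm_command", "payload": {"rows": [[75,[0.016,-0.002,-0.08],[0,-0.005,0.002]],[75,[0.016,-0.002,-0.2],[0,-0.005,0.002]],[75,[0.016,-0.002,-0.32],[0,-0.005,0.002]],[75,[0.016,-0.002,-0.42],[0,-0.005,0.002]],[75,[0.016,-0.002,-0.48],[0,-0.005,0.002]],[75,[0.016,-0.002,-0.48],[0,-0.005,0.002]]]}}

```text
time: 10.93
tool_pos: [0.5131, 0.3099, 0.0252]
tool_rot: [-0.001, 0.745, 0.667, -0.005]
contact_force: [-1.0, -0.4, -0.9]
gripper_width: 0.876
grasp_force: 0.0
```

```bash
python3 -c "
from h import *; plan([.5166,.3123,.03])"
```

```text
10.9333 pos [0.5131 0.3099 0.0252] d [-0.009 -0.005 -1.   ] y [ 0.994 -0.109 -0.008] j [ 0.42  0.21  1.81 -0.    1.13  0.53] F [-1.  -0.4 -0.9] w 0.876 0.0
shift [0.0118 0.0079 0.016 ] turn [ 0.0029 -0.0056  0.0009]
```

Call:
{"api": "arm_command", "payload": {"rows": [[75,[0.012,0.008,0.008],[0.003,-0.005,0]],[60,[0.012,0.008,0.008],[0.003,-0.005,0]],[54,[0.012,0.008,0.008],[0.003,-0.005,0]],[51,[0.012,0.008,0.008],[0.003,-0.005,0]],[48,[0.012,0.008,0.008],[0.003,-0.005,0]],[46,[0.012,0.008,0.008],[0.003,-0.005,0]],[40,[0.012,0.008,0.008],[0.003,-0.005,0]],[40,[0.012,0.008,0.008],[0.003,-0.005,0]],[40,[0.012,0.008,0.008],[0.003,-0.005,0]],[40,[0.012,0.008,0.008],[0.003,-0.005,0]]]}}

```text
time: 11.77
tool_pos: [0.5219, 0.3159, 0.0356]
tool_rot: [0.002, 0.744, 0.668, 0.006]
contact_force: [-2.2, -0.3, 6.9]
gripper_width: 0.535
grasp_force: 60.8
```

```bash
python3 cap.py
```

```text
11.8167 pos [0.5219 0.3159 0.0356] d [ 0.011  0.005 -1.   ] y [ 0.994 -0.107  0.01 ] j [ 0.42  0.21  1.79 -0.    1.13  0.53] F [-1.8 -1.4  7.1] w 0.534 60.81296145915985
tilt [ 0.01 -0.24] 6314 ((521.7918701171875, 312.22003173828125), 23.493995666503906) 0.07106219647962962
```

Call:
{"api": "arm_command", "payload": {"rows": [[40,[0,0,0.05],[0,0,0]],[40,[0,0,0.15],[0,0,0]],[40,[0,0,0.28],[0,0,0]],[40,[0,0,0.42],[0,0,0]],[40,[0,0,0.56],[0,0,0]],[40,[0,-0.03,0.7],[0,0,0]],[40,[0.02,-0.12,0.82],[0,0,0]],[40,[0.04,-0.25,0.82],[0,0,0]],[40,[0.06,-0.38,0.82],[0,0,0]],[40,[0.08,-0.5,0.82],[0,0,0]],[40,[0.1,-0.63,0.82],[0,0,0]],[40,[0.12,-0.76,0.82],[0,0,0]]]}}

```text
time: 12.82
tool_pos: [0.5565, 0.0857, 0.2796]
tool_rot: [0.002, 0.744, 0.668, 0.005]
contact_force: [0.4, -0.9, -1.2]
gripper_width: 0.535
grasp_force: 61.6
```

```bash
python3 -c "
from h import *; plan([.569,-.1355,.28])"
```

```text
12.8167 pos [0.5565 0.0857 0.2796] d [ 0.009  0.004 -1.   ] y [ 0.994 -0.107  0.009] j [ 0.02 -0.13  1.71  0.    1.55  0.13] F [ 0.4 -0.9 -1.2] w 0.535 61.60780906677246
shift [ 0.0417 -0.7373  0.0013] turn [-0.0023  0.006  -0.0007]
```

Call:
{"api": "arm_command", "payload": {"rows": [[40,[0.01,-0.12,0],[0,0,0]],[40,[0.02,-0.25,0],[0,0,0]],[40,[0.03,-0.38,0],[0,0,0]],[40,[0.04,-0.5,0],[0,0,0]],[40,[0.04,-0.61,0],[0,0,0]],[40,[0.04,-0.69,0],[0,0,0]],[40,[0.04,-0.73,0],[0,0,0]],[40,[0.04,-0.73,0],[0,0,0]],[40,[0.04,-0.73,0],[0,0,0]]]}}

```text
time: 13.57
tool_pos: [0.5686, -0.1314, 0.2792]
tool_rot: [0.001, 0.744, 0.668, 0.005]
contact_force: [-0.5, -0.6, -0.5]
gripper_width: 0.531
grasp_force: 61.6
```

```bash
cat > row.py <<'E'
from h import *
import sys
f=vision.grab_frame("wrist"); save(f,sys.argv[1]); st(); W=pts(f); c=f["color"].astype(int)
m=((c[...,0]>c[...,1]+60)&(c[...,0]>c[...,2]+60)&(W[...,2]>.183)).astype(np.uint8)
k,l,s,ce=cv2.connectedComponentsWithStats(m)
for i in range(1,k):
    if s[i,4]>150:
        p=W[l==i]; zt=np.percentile(p[:,2],80); p=p[abs(p[:,2]-zt)<.005]
        A=np.c_[p[:,:2],np.ones(len(p))]; q,*_=np.linalg.lstsq(A,p[:,2],rcond=None)
        c_,r=cv2.minEnclosingCircle((p[:,:2]*1000).astype(np.float32))
        v=np.array(c_)-[569.7,-131.7]; a=np.radians(83.8); 
        print(ce[i].round(),s[i,4],np.round(c_,1),round(r,1),"z",round(zt,4),"tilt",np.degrees(q[:2]).round(1),"along",(v@[np.cos(a),np.sin(a)]).round(1),"lat",(v@[np.sin(a),-np.cos(a)]).round(1))
E
python3 row.py w5
```

```text
13.6167 pos [ 0.5686 -0.1307  0.2793] d [ 0.008  0.005 -1.   ] y [ 0.994 -0.107  0.008] j [-0.36 -0.07  1.66  0.01  1.55 -0.25] F [ 0.4  0.2 -0.9] w 0.535 61.60765886306763
[254.  60.] 2850 [581.5 -21.9] 23.2 z 0.1919 tilt [ 0.3 -0. ] along 110.5 lat -0.1
[255. 132.] 2277 [576.6 -76.1] 22.9 z 0.1918 tilt [0.  0.1] along 56.0 lat 0.8
[255. 278.] 7434 [ 568.6 -135.6] 23.9 z 0.315 tilt [-0.2 -1. ] along -4.0 lat -0.7
```

View pics/w5.png

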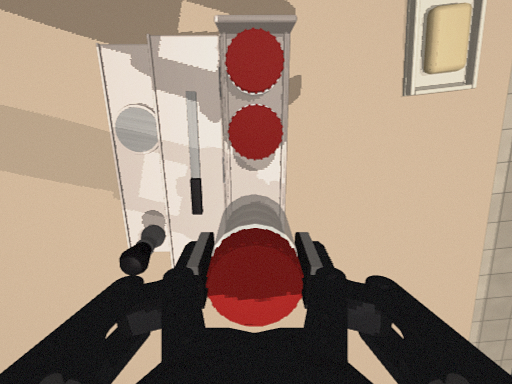

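The wrist view shows the held jar's cap at (255,278) in the gap, in line with the other caps at (254,60) and (255,132). It can go down.

Call:
{"api": "arm_command", "payload": {"rows": [[40,[0.003,-0.01,-0.05],[0,0,0]],[40,[0.003,-0.01,-0.13],[0,0,0]],[40,[0.003,-0.01,-0.22],[0,0,0]],[40,[0.003,-0.01,-0.3],[0,0,0]],[40,[0.003,-0.01,-0.35],[0,0,0]],[40,[0.003,-0.01,-0.375],[0,0,0]],[40,[0.003,-0.01,-0.375],[0,0,0]],[40,[0.003,-0.01,-0.375],[0,0,0]]]}}

```text
time: 14.28
tool_pos: [0.5699, -0.1338, 0.1674]
tool_rot: [0.002, 0.744, 0.669, 0.005]
contact_force: [0.3, -0.5, -1.3]
gripper_width: 0.533
grasp_force: 61.6
```

```bash
python3 row.py w6
```

```text
14.3333 pos [ 0.5705 -0.1342  0.1684] d [ 0.011  0.003 -1.   ] y [ 0.994 -0.106  0.01 ] j [-0.36  0.    1.77  0.01  1.36 -0.26] F [-0.3 -0.  -0.2] w 0.534 61.610480546951294
[254.  32.] 7087 [581.8 -22.6] 23.0 z 0.1918 tilt [0.1 0.9] along 109.7 lat 0.3
[255. 149.] 8089 [576.6 -76.7] 23.3 z 0.1917 tilt [0.  0.1] along 55.5 lat 0.9
[254. 278.] 7451 [ 569.7 -137.8] 23.8 z 0.2032 tilt [-0.1 -1.1] along -6.0 lat 0.7
```

Call:
{"api": "arm_command", "payload": {"rows": [[40,[0,0,-0.012],[0,0,0]],[40,[0,0,-0.022],[0,0,0]],[40,[0,0,-0.03],[0,0,0]],[40,[0,0,-0.034],[0,0,0]],[40,[0,0,-0.034],[0,0,0]]]}}

```text
time: 14.75
tool_pos: [0.5693, -0.1347, 0.1562]
tool_rot: [0.001, 0.744, 0.668, 0.004]
contact_force: [-0.9, 0.0, -1.2]
gripper_width: 0.533
grasp_force: 61.6
```

Call:
{"api": "arm_command", "payload": {"rows": [[40,[0,0,-0.005],[0,0,0]],[40,[0,0,-0.005],[0,0,0]]]}}

```text
time: 14.92
tool_pos: [0.5697, -0.1349, 0.1557]
tool_rot: [0.002, 0.744, 0.668, 0.004]
contact_force: [-0.7, 0.4, 0.9]
gripper_width: 0.539
grasp_force: 61.8
```

```bash
python3 row.py w7
```

```text
14.9667 pos [ 0.5697 -0.1349  0.1557] d [ 0.009  0.003 -1.   ] y [ 0.994 -0.108  0.008] j [-0.36  0.01  1.78  0.01  1.34 -0.26] F [-0.8 -0.   1.6] w 0.53 61.80724382400513
[253.  29.] 6854 [581.1 -25.6] 22.9 z 0.1918 tilt [0.2 1. ] along 106.7 lat -0.1
[255. 150.] 9858 [576.6 -76.6] 23.3 z 0.1917 tilt [ 0.1 -0. ] along 55.5 lat 0.9
[255. 281.] 6871 [ 569.3 -138.7] 23.7 z 0.1916 tilt [-0.1 -1.1] along -7.0 lat 0.4
```

Call:
{"api": "arm_command", "payload": {"rows": [[46,[0,0,0],[0,0,0]],[49,[0,0,0],[0,0,0]],[52,[0,0,0],[0,0,0]],[60,[0,0,0],[0,0,0]],[72,[0,0,0],[0,0,0]],[72,[0,0,0],[0,0,0]],[72,[0,0,0.03],[0,0,0]],[72,[0,0,0.1],[0,0,0]],[72,[0,0,0.2],[0,0,0]],[72,[0,0,0.33],[0,0,0]],[72,[0,-0.1,0.45],[0,0,0]],[72,[0,-0.1,0.5],[0,0,0]]]}}

```text
time: 15.97
tool_pos: [0.5706, -0.1672, 0.3111]
tool_rot: [0.005, 0.744, 0.668, 0.005]
contact_force: [0.0, 1.3, 0.7]
gripper_width: 0.847
grasp_force: 0.0
```

Call:
{"api": "arm_command", "payload": {"rows": [[40,[-0.01,-0.12,0],[0,0,0]],[20,[-0.02,-0.25,0],[0,0,0]],[0,[-0.03,-0.35,0],[0,0,0]],[0,[-0.03,-0.4,0],[0,0,0]],[0,[-0.03,-0.4,0],[0,0,0]],[0,[-0.03,-0.4,0],[0,0,0]],[0,[-0.03,-0.4,0],[0,0,0]]]}}

```text
time: 16.55
tool_pos: [0.5608, -0.2836, 0.3053]
tool_rot: [0.001, 0.744, 0.668, 0.005]
contact_force: [-0.4, -0.9, -0.0]
gripper_width: 0.001
grasp_force: 0.0
```

```bash
python3 row.py w8; python3 -c "
from h import *; plan([.557,-.26,.14],-6.2)"
```

```text
16.6 pos [ 0.5609 -0.2833  0.3053] d [ 0.009  0.004 -1.   ] y [ 0.994 -0.106  0.008] j [-0.59  0.02  1.52  0.01  1.59 -0.48] F [-0.6  0.2  0. ] w 0.003 0.0
[245.  23.] 2329 [ 569.6 -139.3] 23.1 z 0.1919 tilt [0.1 0.4] along -7.5 lat 0.7
[248. 100.] 2017 [ 565.7 -202.2] 22.9 z 0.1918 tilt [ 0.1 -0. ] along -70.5 lat 3.7
16.6 pos [ 0.5609 -0.2833  0.3053] d [ 0.009  0.004 -1.   ] y [ 0.994 -0.106  0.008] j [-0.59  0.02  1.52  0.01  1.59 -0.48] F [-0.6  0.2  0. ] w 0.003 0.0
shift [-0.0129  0.0778 -0.551 ] turn [-0.0027  0.0055 -0.0013]
```

View pics/w8.png

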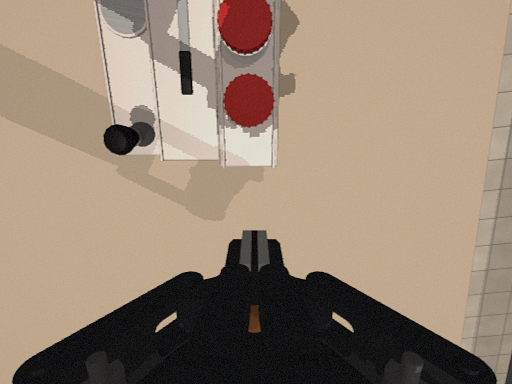

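Jar_d stands upright in the gap, with its cap at (246,22). Jar_c at (248,100) sits about 3 mm to one side in the channel, so I take it lightly and centre it before pushing.

Call:
{"api": "arm_command", "payload": {"rows": [[72,[0.01,0.1,0],[0,0,0]],[72,[0.014,0.2,0],[0,0,0]],[72,[0.014,0.27,-0.02],[0,0,0]],[72,[0.014,0.278,-0.05],[0,0,0]],[72,[0.014,0.278,-0.12],[0,0,0]],[72,[0.014,0.278,-0.12],[0,0,0]],[72,[0.014,0.278,-0.12],[0,0,0]],[72,[0.014,0.278,-0.22],[0,0,0]],[72,[0.014,0.278,-0.34],[0,0,0]],[72,[0.014,0.278,-0.44],[0,0,0]],[72,[0.014,0.278,-0.48],[0,0,0]],[72,[0.014,0.278,-0.48],[0,0,0]]]}}

```text
time: 17.6
tool_pos: [0.5629, -0.2007, 0.1577]
tool_rot: [-0.002, 0.744, 0.668, 0.003]
contact_force: [0.1, 0.5, 0.0]
gripper_width: 0.842
grasp_force: 0.0
```

```bash
python3 row.py w9; python3 -c "
from h import *; plan([.5657,-.2,.157],-6.2)"
```

```text
17.65 pos [ 0.5644 -0.2013  0.1606] d [ 0.007  0.005 -1.   ] y [ 0.994 -0.108  0.006] j [-0.47  0.04  1.74  0.01  1.35 -0.36] F [ 0.3 -0.3 -0.1] w 0.838 0.0
[254.  15.] 2886 [575.8 -88.5] 19.4 z 0.1917 tilt [0.7 6.1] along 43.6 lat 1.4
[254. 141.] 9787 [ 569.6 -139. ] 23.3 z 0.1917 tilt [-0.  0.] along -7.3 lat 0.7
[260. 274.] 6738 [ 565.7 -202.4] 23.8 z 0.1915 tilt [-0.1 -0.9] along -70.7 lat 3.7
17.65 pos [ 0.5644 -0.2013  0.1606] d [ 0.007  0.005 -1.   ] y [ 0.994 -0.108  0.006] j [-0.47  0.04  1.74  0.01  1.35 -0.36] F [ 0.3 -0.3 -0.1] w 0.838 0.0
shift [ 0.0044  0.0044 -0.0121] turn [-0.0029  0.0042 -0.0001]
```

Call:
{"api": "arm_command", "payload": {"rows": [[60,[0,0,-0.005],[0,0,0]],[54,[0,0,-0.005],[0,0,0]],[51,[0,0,-0.005],[0,0,0]],[48,[0,0,-0.005],[0,0,0]],[46,[0,0,-0.005],[0,0,0]],[44,[0,0,-0.005],[0,0,0]],[44,[0,0,-0.005],[0,0,0]],[44,[-0.003,0,0],[0,0,0]],[44,[-0.006,0,0],[0,0,0]],[44,[-0.006,0,0],[0,0,0]]]}}

```text
time: 18.48
tool_pos: [0.5638, -0.2015, 0.1622]
tool_rot: [0.003, 0.744, 0.668, 0.005]
contact_force: [1.3, 0.3, 4.8]
gripper_width: 0.526
grasp_force: 52.9
```

```bash
python3 row.py w10
```

```text
18.5333 pos [ 0.5638 -0.2015  0.1622] d [ 0.011  0.003 -1.   ] y [ 0.994 -0.107  0.011] j [-0.47  0.04  1.75  0.01  1.35 -0.37] F [ 2.2 -0.1  4.6] w 0.527 52.91072130203247
[252.  15.] 2911 [575.2 -88. ] 19.8 z 0.1917 tilt [0.5 5.1] along 44.1 lat 0.8
[251. 138.] 9104 [ 569.5 -139. ] 23.2 z 0.1917 tilt [-0. -0.] along -7.2 lat 0.6
[255. 267.] 6352 [ 563.6 -201.8] 23.8 z 0.1916 tilt [ 0.  -0.9] along -70.3 lat 1.5
```

Call:
{"api": "arm_command", "payload": {"rows": [[44,[-0.003,0,0.006],[0,0,0]],[44,[-0.005,0,0.008],[0,0,0]],[47,[-0.005,0,0.008],[0,0,0]],[50,[-0.005,0,0.008],[0,0,0]],[54,[-0.005,0,0.008],[0,0,0]],[64,[-0.005,0,0.008],[0,0,0]],[72,[-0.005,0,0.008],[0,0,0]],[72,[-0.005,0,0.05],[0,0,0]],[72,[-0.005,0,0.15],[0,0,0]],[72,[-0.005,0,0.28],[0,0,0]],[72,[-0.015,-0.12,0.36],[0,0,0]],[40,[-0.026,-0.24,0.36],[0,0,0]]]}}

```text
time: 19.53
tool_pos: [0.5582, -0.2741, 0.2789]
tool_rot: [0.008, 0.743, 0.67, 0.006]
contact_force: [1.1, -0.2, 0.6]
gripper_width: 0.721
grasp_force: 0.0
```

Call:
{"api": "arm_command", "payload": {"rows": [[0,[-0.002,-0.02,0],[0,0,0]],[0,[-0.002,-0.02,0],[0,0,0]],[0,[-0.002,-0.02,0],[0,0,0]],[0,[-0.002,-0.02,0],[0,0,0]]]}}

```text
time: 19.87
tool_pos: [0.5543, -0.2781, 0.2684]
tool_rot: [0.001, 0.744, 0.668, 0.004]
contact_force: [0.1, 0.7, 0.5]
gripper_width: 0.132
grasp_force: 0.0
```

```bash
python3 row.py w11; python3 -c "
from h import *; plan([.5558,-.26,.142],-6.2)"
```

```text
19.9167 pos [ 0.5544 -0.2779  0.2684] d [ 0.007  0.005 -1.   ] y [ 0.994 -0.106  0.007] j [-0.59  0.02  1.59  0.01  1.53 -0.48] F [ 0.1 -0.  -0.4] w 0.044 0.0
[253.  21.] 2620 [ 569.2 -139.6] 22.9 z 0.1919 tilt [0.1 0.8] along -7.9 lat 0.4
[250. 105.] 2716 [ 560.4 -201.5] 23.0 z 0.1918 tilt [0. 0.] along -70.4 lat -1.7
19.9167 pos [ 0.5544 -0.2779  0.2684] d [ 0.007  0.005 -1.   ] y [ 0.994 -0.106  0.007] j [-0.59  0.02  1.59  0.01  1.53 -0.48] F [ 0.1 -0.  -0.4] w 0.044 0.0
shift [ 0.0046  0.0598 -0.4213] turn [-0.0032  0.0046 -0.0011]
```

Call:
{"api": "arm_command", "payload": {"rows": [[0,[0.005,0.04,-0.08],[-0.003,0.0045,0]],[0,[0.005,0.05,-0.2],[-0.003,0.0045,0]],[0,[0.005,0.05,-0.32],[-0.003,0.0045,0]],[0,[0.005,0.05,-0.41],[-0.003,0.0045,0]],[0,[0.005,0.05,-0.435],[-0.003,0.0045,0]],[0,[0.005,0.05,-0.435],[-0.003,0.0045,0]],[0,[0.005,0.05,-0.435],[-0.003,0.0045,0]]]}}

```text
time: 20.5
tool_pos: [0.5566, -0.2639, 0.1395]
tool_rot: [0.001, 0.744, 0.668, 0.0]
contact_force: [-0.1, 0.0, 0.5]
gripper_width: 0.003
grasp_force: 0.0
```

```bash
python3 row.py w12; python3 -c "
from h import *; plan([.5573,-.246,.138],-6.2)"
```

```text
20.55 pos [ 0.5573 -0.2646  0.141 ] d [ 0.004 -0.003 -1.   ] y [ 0.994 -0.107  0.004] j [-0.56  0.1   1.72 -0.    1.32 -0.46] F [-0.7  0.2  0.5] w 0.0 0.0
[253.   9.] 1463 [ 567.5 -156.9] 13.2 z 0.1913 tilt [ 2.9 21.5] along -25.3 lat 0.6
[246. 147.] 13767 [ 560.5 -201.8] 23.4 z 0.1917 tilt [-0. -0.] along -70.7 lat -1.6
20.55 pos [ 0.5573 -0.2646  0.141 ] d [ 0.004 -0.003 -1.   ] y [ 0.994 -0.107  0.004] j [-0.56  0.1   1.72 -0.    1.32 -0.46] F [-0.7  0.2  0.5] w 0.0 0.0
shift [-0.0001  0.0619 -0.01  ] turn [ 0.0017  0.0027 -0.0007]
```

View pics/w12.png

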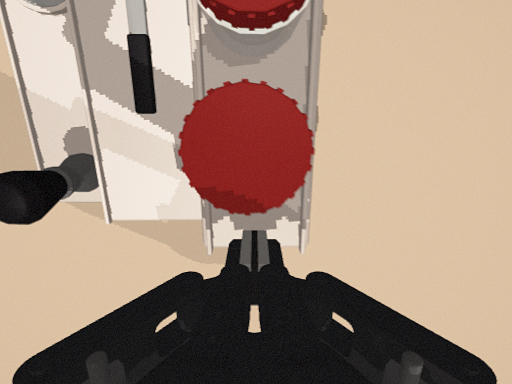

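The closed fingers sit at (255,250) behind jar_c at (247,147), inside the channel and clear of everything. I push along the row slowly and watch the force.

Call:
{"api": "arm_command", "payload": {"rows": [[0,[-0.003,0.02,-0.004],[0,0.002,0]],[0,[-0.002,0.045,-0.004],[0,0.002,0]],[0,[-0.001,0.065,-0.004],[0,0.002,0]],[0,[0,0.08,-0.004],[0,0.002,0]],[0,[0,0.085,-0.004],[0,0.002,0]],[0,[0,0.085,-0.004],[0,0.002,0]]]}}

```text
time: 21.05
tool_pos: [0.5562, -0.2382, 0.1377]
tool_rot: [-0.0, 0.744, 0.668, -0.001]
contact_force: [-0.0, 0.1, 1.2]
gripper_width: -0.002
grasp_force: 0.0
```

Call:
{"api": "arm_command", "payload": {"rows": [[0,[0.001,0.006,0],[0,0,0]],[0,[0.0013,0.012,0],[0,0,0]],[0,[0.002,0.018,0],[0,0,0]],[0,[0.0026,0.024,0],[0,0,0]],[0,[0.0032,0.03,0],[0,0,0]],[0,[0.004,0.036,0],[0,0,0]],[0,[0.0045,0.042,0],[0,0,0]],[0,[0.005,0.048,0],[0,0,0]],[0,[0.006,0.054,0],[0,0,0]],[0,[0.0065,0.06,0],[0,0,0]]]}}

```text
time: 21.88
tool_pos: [0.558, -0.2207, 0.1374]
tool_rot: [-0.0, 0.744, 0.668, -0.001]
contact_force: [-0.8, -1.4, -0.2]
gripper_width: 0.002
grasp_force: 0.1
```

```bash
python3 row.py w13
```

```text
21.9333 pos [ 0.558  -0.2203  0.1373] d [-0.002 -0.001 -1.   ] y [ 0.994 -0.107 -0.002] j [-0.5   0.07  1.76 -0.    1.32 -0.39] F [0.2 0.1 0.7] w 0.001 0.02362123253988102
[261.  79.] 17845 [ 569.7 -137.9] 23.5 z 0.1918 tilt [ 0. -0.] along -6.2 lat 0.6
[254. 221.] 11654 [ 562.  -185.6] 23.8 z 0.1918 tilt [-0.1 -0.9] along -54.5 lat -1.9
```

Call:
{"api": "arm_command", "payload": {"rows": [[0,[0.0005,0.005,0],[0,0,0]],[0,[0.001,0.01,0],[0,0,0]],[0,[0.0016,0.015,0],[0,0,0]],[0,[0.002,0.02,0],[0,0,0]],[0,[0.0027,0.025,0],[0,0,0]],[0,[0.0033,0.03,0],[0,0,0]],[0,[0.0038,0.035,0],[0,0,0]],[0,[0.0043,0.04,0],[0,0,0]],[0,[0.005,0.045,0],[0,0,0]],[0,[0.0054,0.05,0],[0,0,0]],[0,[0.006,0.055,0],[0,0,0]]]}}

```text
time: 22.85
tool_pos: [0.5598, -0.2043, 0.1374]
tool_rot: [-0.0, 0.744, 0.668, -0.001]
contact_force: [-1.4, -1.8, 0.0]
gripper_width: -0.002
grasp_force: 0.3
```

```bash
python3 row.py w14
```

```text
22.9 pos [ 0.5598 -0.2039  0.1374] d [-0.002 -0.001 -1.   ] y [ 0.994 -0.107 -0.002] j [-0.47  0.06  1.77 -0.    1.32 -0.37] F [ 0.2 -1.3 -0. ] w 0.002 0.2393990778364241
[259. 135.] 29512 [ 567.3 -145.5] 47.5 z 0.1918 tilt [ 0.1 -0.1] along -14.0 lat -0.9
```

Call:
{"api": "arm_command", "payload": {"rows": [[0,[0.0004,0.0035,0],[0,0,0]],[0,[0.0008,0.007,0],[0,0,0]],[0,[0.0012,0.0105,0],[0,0,0]],[0,[0.0015,0.014,0],[0,0,0]],[0,[0.0015,0.014,0],[0,0,0]]]}}

```text
time: 23.32
tool_pos: [0.5602, -0.1999, 0.1374]
tool_rot: [-0.0, 0.744, 0.668, -0.001]
contact_force: [-0.5, -1.3, -0.0]
gripper_width: -0.0
grasp_force: 0.1
```

Call:
{"api": "arm_command", "payload": {"rows": [[0,[0.0004,0.0035,0],[0,0,0]],[0,[0.0008,0.007,0],[0,0,0]],[0,[0.0012,0.0105,0],[0,0,0]],[0,[0.0012,0.0105,0],[0,0,0]]]}}

```text
time: 23.65
tool_pos: [0.5606, -0.1967, 0.1374]
tool_rot: [-0.0, 0.744, 0.668, -0.001]
contact_force: [-1.2, -1.8, -0.3]
gripper_width: 0.002
grasp_force: 0.2
```

```bash
python3 row.py w15; python3 -c "
from h import *
f=vision.grab_frame('top'); save(f,'t15'); g=vision.grab_frame('side'); W=pts(g)
a=cv2.resize(g['color'][130:220,215:335],(800,600))[...,::-1]; cv2.imwrite('pics/s15.png',a)"
```

```text
23.7 pos [ 0.5606 -0.1967  0.1374] d [-0.002 -0.001 -1.   ] y [ 0.994 -0.107 -0.002] j [-0.46  0.06  1.77 -0.    1.32 -0.35] F [-0.2 -2.3 -0.6] w 0.001 0.18051131861284375
[259. 135.] 29503 [ 568.3 -138.1] 47.4 z 0.1918 tilt [ 0.  -0.1] along -6.6 lat -0.7
```

Call:
{"api": "arm_command", "payload": {"rows": [[0,[0.0003,0.003,0],[0,0,0]],[0,[0.0006,0.006,0],[0,0,0]],[0,[0.0006,0.006,0],[0,0,0]]]}}

```text
time: 24.05
tool_pos: [0.5608, -0.195, 0.1374]
tool_rot: [-0.0, 0.744, 0.668, -0.001]
contact_force: [0.1, -2.2, 0.6]
gripper_width: -0.0
grasp_force: 0.3
```

Call:
{"api": "arm_command", "payload": {"rows": [[0,[0.0003,0.003,0],[0,0,0]],[0,[0.0006,0.006,0],[0,0,0]],[0,[0.0006,0.006,0],[0,0,0]]]}}

```text
time: 24.3
tool_pos: [0.561, -0.1931, 0.1374]
tool_rot: [-0.0, 0.744, 0.668, -0.001]
contact_force: [-0.7, -1.8, 0.3]
gripper_width: 0.001
grasp_force: 0.3
```

Call:
{"api": "arm_command", "payload": {"rows": [[0,[0.0003,0.003,0],[0,0,0]],[0,[0.0006,0.006,0],[0,0,0]],[0,[0.0006,0.006,0],[0,0,0]]]}}

```text
time: 24.55
tool_pos: [0.5611, -0.1913, 0.1374]
tool_rot: [-0.0, 0.744, 0.668, -0.001]
contact_force: [-0.1, -1.1, -0.1]
gripper_width: 0.0
grasp_force: 0.2
```

Call:
{"api": "arm_command", "payload": {"rows": [[0,[0.0003,0.003,0],[0,0,0]],[0,[0.0006,0.006,0],[0,0,0]],[0,[0.0006,0.006,0],[0,0,0]]]}}

```text
time: 24.8
tool_pos: [0.5613, -0.1901, 0.1375]
tool_rot: [0.0, 0.744, 0.668, -0.001]
contact_force: [-1.0, -3.6, -2.0]
gripper_width: -0.002
grasp_force: 1.1
```

Call:
{"api": "arm_command", "payload": {"rows": [[0,[0.0003,0.003,0],[0,0,0]],[0,[0.0006,0.006,0],[0,0,0]],[0,[0.0006,0.006,0],[0,0,0]]]}}

```text
time: 25.05
tool_pos: [0.5615, -0.1897, 0.1378]
tool_rot: [0.001, 0.744, 0.668, -0.002]
contact_force: [-1.2, -6.4, -0.4]
gripper_width: 0.001
grasp_force: 2.0
```

```bash
python3 row.py w17; python3 - <<'E'
from h import *
for n in("side","top"):
    g=vision.grab_frame(n); W=pts(g); c=g["color"].astype(int)
    m=(c[...,0]>c[...,1]+60)&(W[...,2]>.186)&(W[...,2]<.197)&(W[...,0]>.5)
    p=W[m]*1000; v=p[:,:2]-[569.7,-131.7]; a=np.radians(83.8); s=v@[np.cos(a),np.sin(a)]
    print(n,len(p),s.min(),s.max(),np.histogram(s,bins=np.arange(-60,160,6)))
    save(g,n+"17"); 
    if n=="side": cv2.imwrite('pics/s17.png',cv2.resize(g['color'][120:225,215:355],(800,600),interpolation=cv2.INTER_CUBIC)[...,::-1])
E
```

```text
25.1 pos [ 0.5614 -0.1893  0.1377] d [-0.002 -0.004 -1.   ] y [ 0.994 -0.108 -0.001] j [-0.45  0.05  1.77 -0.    1.32 -0.34] F [-2.2 -8.   0.3] w -0.001 2.1753009036183357
[271.  80.] 17301 [ 576.7 -107.8] 23.5 z 0.1919 tilt [ 0.1 -0.2] along 24.5 lat 4.4
[255. 221.] 11655 [ 565.9 -154.6] 23.7 z 0.1921 tilt [ 0.1 -1.1] along -23.1 lat -1.3
side 348 -40.422621300326114 144.83133782743914 (array([ 0,  0,  0,  2,  7, 10, 13, 12, 13, 11,  5,  5, 10, 10, 19,  9, 12,
       11,  3,  8,  7, 15, 16, 18, 12, 12,  5, 11, 14, 14, 20, 15, 14, 14,
        1,  0]), array([-60, -54, -48, -42, -36, -30, -24, -18, -12,  -6,   0,   6,  12,
        18,  24,  30,  36,  42,  48,  54,  60,  66,  72,  78,  84,  90,
        96, 102, 108, 114, 120, 126, 132, 138, 144, 150, 156]))
top 284 -6.843674826248941 138.98297842333923 (array([ 0,  0,  0,  0,  0,  0,  0,  0,  1,  0,  3, 10, 16, 17, 13, 14, 10,
        0,  3, 13, 11, 15, 20, 14, 13,  3,  8, 14, 14, 22, 18, 17, 13,  2,
        0,  0]), array([-60, -54, -48, -42, -36, -30, -24, -18, -12,  -6,   0,   6,  12,
        18,  24,  30,  36,  42,  48,  54,  60,  66,  72,  78,  84,  90,
        96, 102, 108, 114, 120, 126, 132, 138, 144, 150, 156]))
```

View pics/s17.png

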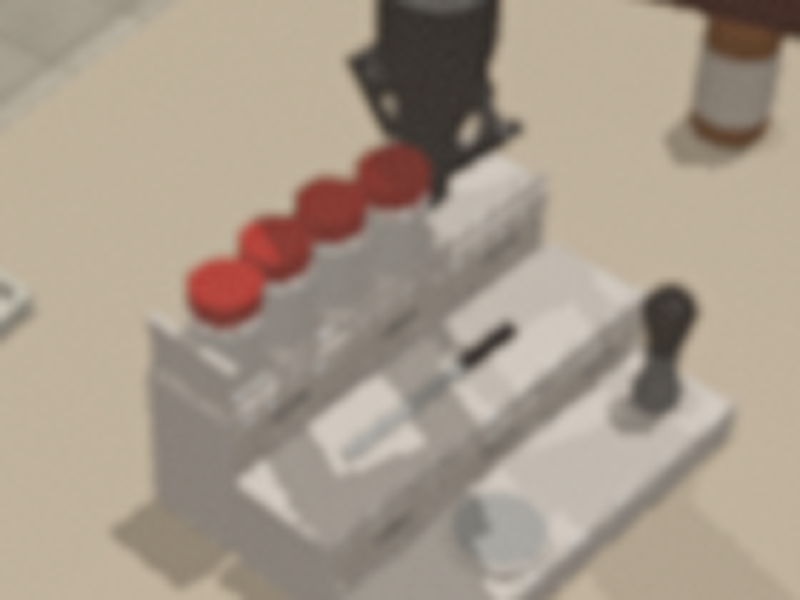

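The force rose to 8 N, so the row has come to a stop on the panel. But jar_d has moved about 5 mm sideways, with caps at (225,290), (275,245), (330,208) and (393,175). I back off, measure, and straighten the row.

Call:
{"api": "arm_command", "payload": {"rows": [[0,[-0.001,-0.01,0],[0,0,0]],[0,[-0.004,-0.04,0],[0,0,0]],[0,[-0.01,-0.1,0],[0,0,0]],[0,[-0.01,-0.12,0.1],[0,0,0]],[0,[-0.01,-0.12,0.23],[0,0,0]],[30,[-0.01,-0.12,0.36],[0,0,0]],[72,[-0.01,-0.05,0.5],[0,0,0]],[72,[0.0,0.08,0.55],[0,0,0]],[72,[0.015,0.2,0.55],[0,0,0]],[72,[0.02,0.2,0.55],[0,0,0]],[72,[0.02,0.2,0.55],[0,0,0]],[72,[0.02,0.2,0.55],[0,0,0]]]}}

```text
time: 26.2
tool_pos: [0.5673, -0.1278, 0.3017]
tool_rot: [-0.001, 0.744, 0.668, -0.001]
contact_force: [0.0, -0.1, -0.0]
gripper_width: 0.842
grasp_force: 0.0
```

```bash
cat > row2.py <<'E'
# caps by template: circle fit on rectified top-plane image (0.5 mm/px)
from h import *
import sys
f=vision.grab_frame("wrist"); save(f,sys.argv[1]); np.savez("wr.npz",**f); st(); W=pts(f)*1000; c=f["color"].astype(int)
m=(c[...,0]>c[...,1]+60)&(c[...,0]>c[...,2]+60)&(W[...,2]>188)&(W[...,2]<196)
a=np.radians(83.8); v=W[m][:,:2]-[569.7,-131.7]; S=v@[np.cos(a),np.sin(a)]; L=v@[np.sin(a),-np.cos(a)]
H,_,_=np.histogram2d(L,S,bins=[np.arange(-45,45.1,1),np.arange(-100,150.1,1)])
B=cv2.morphologyEx((H>0).astype(np.uint8),cv2.MORPH_CLOSE,np.ones((5,5)))
yy,xx=np.mgrid[-24:25,-24:25]; K=(np.hypot(xx,yy)<=22.5).astype(np.float32); ring=((np.hypot(xx,yy)>22.5)&(np.hypot(xx,yy)<=24)).astype(np.float32)
R=cv2.filter2D(B.astype(np.float32),-1,K-1.*ring,borderType=cv2.BORDER_CONSTANT)/K.sum()
for _ in range(4):
    i,j=np.unravel_index(R.argmax(),R.shape); 
    if R[i,j]<.5: break
    w=R[i-1:i+2,j-1:j+2]; w=(w-w.min())**2; g,h=np.mgrid[-1:2,-1:2]; w/=w.sum()
    print("along %.1f lat %.1f score %.2f"%(-100+j+.5+(w*h).sum(),-45+i+.5+(w*g).sum(),R[i,j])); R[:,max(0,j-30):j+31]=0
E
python3 row2.py w18
```

```text
26.25 pos [ 0.5671 -0.1284  0.3013] d [-0.004 -0.    -1.   ] y [ 0.994 -0.108 -0.003] j [-0.35 -0.08  1.63 -0.    1.6  -0.24] F [ 0.2 -0.4  0.6] w 0.841 0.0
along -23.4 lat -1.3 score 0.95
along 120.2 lat -0.1 score 0.95
along 24.7 lat 5.5 score 0.95
along 72.4 lat 5.3 score 0.95
```

Call:
{"api": "arm_command", "payload": {"rows": [[72,[0.02,0.1,0],[0,0,0]],[72,[0.04,0.18,-0.05],[0,0,0]],[72,[0.05,0.227,-0.13],[0,0,0]],[72,[0.052,0.227,-0.22],[0,0,0]],[72,[0.052,0.227,-0.33],[0,0,0]],[72,[0.052,0.227,-0.43],[0,0,0]],[72,[0.052,0.227,-0.47],[0,0,0]],[72,[0.052,0.227,-0.47],[0,0,0]],[72,[0.052,0.227,-0.47],[0,0,0]]]}}

```text
time: 27.0
tool_pos: [0.5829, -0.0606, 0.1612]
tool_rot: [-0.001, 0.745, 0.668, -0.001]
contact_force: [-0.2, -0.1, 0.4]
gripper_width: 0.842
grasp_force: 0.0
```

```bash
python3 -c "
from h import *; plan([.5828,-.0603,.158],-6.2)"
```

```text
27.0 pos [ 0.5829 -0.0606  0.1612] d [-0.003 -0.001 -1.   ] y [ 0.994 -0.109 -0.003] j [-0.23  0.02  1.77 -0.    1.36 -0.12] F [-0.2 -0.1  0.4] w 0.842 0.0
shift [-0.0004  0.0011 -0.0105] turn [ 0.0004 -0.002   0.0005]
```

Call:
{"api": "arm_command", "payload": {"rows": [[60,[0,0,-0.006],[0,0,0]],[54,[0,0,-0.006],[0,0,0]],[51,[0,0,-0.006],[0,0,0]],[48,[0,0,-0.006],[0,0,0]],[46,[0,0,-0.006],[0,0,0]],[44,[0,0,-0.006],[0,0,0]],[44,[0,0,-0.006],[0,0,0]],[44,[0,0,0.006],[0,0,0]],[44,[0,0,0.012],[0,0,0]],[44,[0,0,0.018],[0,0,0]],[44,[0,0,0.018],[0,0,0]]]}}

```text
time: 27.92
tool_pos: [0.5832, -0.0599, 0.167]
tool_rot: [-0.0, 0.744, 0.668, -0.001]
contact_force: [-0.6, -0.7, -0.0]
gripper_width: 0.526
grasp_force: 54.3
```

```bash
python3 row.py w19
```

```text
27.9667 pos [ 0.5832 -0.0599  0.1669] d [-0.001 -0.001 -1.   ] y [ 0.994 -0.107 -0.001] j [-0.23  0.01  1.77 -0.    1.37 -0.12] F [-0.7 -0.2 -0.5] w 0.528 54.3495512008667
[248. 225.] 15775 [583.6 -44.9] 54.8 z 0.1964 tilt [ 0.  -3.5] along 87.8 lat 4.4
```

Call:
{"api": "arm_command", "payload": {"rows": [[44,[-0.006,0,0],[0,0,0]],[44,[-0.012,0,0],[0,0,0]],[44,[-0.0176,0.001,0],[0,0,0]],[44,[-0.0176,0.001,0],[0,0,0]],[44,[-0.0176,0.001,-0.006],[0,0,0]],[44,[-0.0176,0.001,-0.012],[0,0,0]],[44,[-0.0176,0.001,-0.012],[0,0,0]]]}}

```text
time: 28.55
tool_pos: [0.5776, -0.0596, 0.1627]
tool_rot: [-0.0, 0.744, 0.668, -0.001]
contact_force: [0.2, -0.6, -1.4]
gripper_width: 0.529
grasp_force: 54.4
```

```bash
cat >> h.py <<'E'
def tl():
    s=monitor.state(); v=s["tool_pos"][:2]*1000-[569.7,-131.7]; a=np.radians(83.8); print("tool along/lat",v@[np.cos(a),np.sin(a)],v@[np.sin(a),-np.cos(a)])
E
python3 - <<'E'
from h import *
st(); tl(); f=vision.grab_frame("wrist"); np.savez("wr.npz",**f); W=pts(f)*1000; c=f["color"].astype(int)
m=(c[...,0]>c[...,1]+60)&(W[...,2]>186)&(W[...,2]<205); v=W[m]; a=np.radians(83.8); d=v[:,:2]-[569.7,-131.7]; S=d@[np.cos(a),np.sin(a)]; L=d@[np.sin(a),-np.cos(a)]
for s in(120,72): k=abs(S-s)<18; print(s,"z",np.percentile(v[k,2],[20,50,80]),"lat range",np.percentile(L[k],[.5,99.5]))
E
```

```text
28.55 pos [ 0.5776 -0.0596  0.1627] d [-0.002 -0.001 -1.   ] y [ 0.994 -0.108 -0.002] j [-0.23  0.    1.78 -0.    1.36 -0.12] F [ 0.2 -0.6 -1.4] w 0.529 54.35258666469963
tool along/lat 72.54264136299125 0.10481771321346312
120 z [190.68153445 191.19843659 191.69326588] lat range [-24.21773142  18.85757609]
72 z [191.58557277 192.11063556 192.58607014] lat range [-21.41771301  22.06641246]
```

Call:
{"api": "arm_command", "payload": {"rows": [[44,[0,0,-0.004],[0,0,0]],[46,[0,0,-0.004],[0,0,0]],[49,[0,0,-0.004],[0,0,0]],[53,[0,0,-0.004],[0,0,0]],[62,[0,0,-0.004],[0,0,0]],[72,[0,0,-0.004],[0,0,0]],[72,[0,0,0.05],[0,0,0]],[72,[0,0,0.15],[0,0,0]],[72,[0,-0.05,0.28],[0,0,0]],[72,[-0.01,-0.15,0.4],[0,0,0]],[72,[-0.02,-0.22,0.46],[0,0,0]],[72,[-0.02,-0.22,0.46],[0,0,0]]]}}

```text
time: 29.6
tool_pos: [0.5738, -0.1295, 0.3089]
tool_rot: [0.005, 0.745, 0.667, 0.001]
contact_force: [0.1, -0.0, 1.3]
gripper_width: 0.841
grasp_force: 0.0
```

```bash
python3 row2.py w20; python3 -c "
from h import *; tl()"
```

```text
29.65 pos [ 0.5731 -0.1275  0.3055] d [ 0.005 -0.003 -1.   ] y [ 0.994 -0.11   0.005] j [-0.34 -0.07  1.62 -0.    1.59 -0.23] F [-0.3  0.1 -0.1] w 0.841 0.0
along 120.5 lat -2.6 score 0.96
along 25.3 lat 5.4 score 0.95
along -21.8 lat -1.2 score 0.95
along 72.8 lat -0.3 score 0.94
tool along/lat 4.5304636744982165 2.9351086950362277
```

Call:
{"api": "arm_command", "payload": {"rows": [[72,[-0.015,-0.05,-0.02],[0,-0.003,0]],[72,[-0.023,-0.086,-0.08],[0,-0.003,0]],[72,[-0.023,-0.086,-0.18],[0,-0.003,0]],[72,[-0.023,-0.086,-0.3],[0,-0.003,0]],[72,[-0.023,-0.086,-0.41],[0,-0.003,0]],[72,[-0.023,-0.086,-0.475],[0,-0.003,0]],[72,[-0.023,-0.086,-0.475],[0,-0.003,0]],[72,[-0.023,-0.086,-0.475],[0,-0.003,0]]]}}

```text
time: 30.32
tool_pos: [0.5635, -0.1499, 0.1561]
tool_rot: [-0.001, 0.744, 0.668, -0.0]
contact_force: [0.7, -0.7, 0.7]
gripper_width: 0.84
grasp_force: 0.0
```

```bash
python3 -c "
from h import *; st(); tl()"
```

```text
30.3167 pos [ 0.5635 -0.1499  0.1561] d [-0.002  0.001 -1.   ] y [ 0.994 -0.107 -0.002] j [-0.39  0.01  1.78  0.    1.35 -0.28] F [ 0.7 -0.7  0.7] w 0.84 0.0
tool along/lat -18.814670033970348 -4.222293344388107
```

Call:
{"api": "arm_command", "payload": {"rows": [[72,[0.009,-0.01,0.012],[0,0,0]],[60,[0.009,-0.01,0.012],[0,0,0]],[54,[0.009,-0.01,0.012],[0,0,0]],[51,[0.009,-0.01,0.012],[0,0,0]],[48,[0.009,-0.01,0.012],[0,0,0]],[46,[0.009,-0.01,0.012],[0,0,0]],[44,[0.009,-0.01,0.012],[0,0,0]],[44,[0.009,-0.01,0.012],[0,0,0]],[44,[0.009,-0.01,0.024],[0,0,0]],[44,[0.009,-0.015,0.036],[0,0,0]],[44,[0.007,-0.03,0.036],[0,0,0]],[44,[0.007,-0.03,0.036],[0,0,0]]]}}

```text
time: 31.32
tool_pos: [0.567, -0.161, 0.1694]
tool_rot: [0.002, 0.744, 0.668, 0.001]
contact_force: [0.6, -0.3, -1.5]
gripper_width: 0.523
grasp_force: 45.2
```

```bash
cat > held.py <<'E'
from h import *
import sys
st(); tl(); f=vision.grab_frame("wrist"); np.savez("wr.npz",**f); W=pts(f)*1000; c=f["color"].astype(int)
m=(c[...,0]>c[...,1]+60)&(W[...,2]>186)&(W[...,2]<215); v=W[m]; a=np.radians(83.8); d=v[:,:2]-[569.7,-131.7]; S=d@[np.cos(a),np.sin(a)]; L=d@[np.sin(a),-np.cos(a)]
for s in map(float,sys.argv[1:]): k=abs(S-s)<18; q=np.percentile(L[k],[.5,99.5]); print(s,"z",np.percentile(v[k,2],[20,50,80]).round(1),"lat",q.mean().round(1),np.ptp(q).round(1))
print("S range",np.percentile(S,[.2,99.8]))
E
python3 held.py -27 25 73
```

```text
31.3167 pos [ 0.567  -0.161   0.1694] d [ 0.003 -0.001 -1.   ] y [ 0.994 -0.108  0.003] j [-0.4   0.01  1.76 -0.    1.37 -0.29] F [ 0.6 -0.3 -1.5] w 0.523 45.22741734981537
tool along/lat -29.4093557300875 0.4461997555986281
-27.0 z [195.7 196.3 196.8] lat 0.6 43.5
25.0 z [190.7 191.2 191.7] lat 5.4 43.0
73.0 z [190.7 191.3 191.8] lat -0.2 43.3
S range [-50.65451043  86.15926096]
```

Call:
{"api": "arm_command", "payload": {"rows": [[44,[-0.005,0,0],[0,0,0]],[44,[-0.005,0,-0.008],[0,0,0]],[44,[-0.005,0,-0.016],[0,0,0]],[44,[-0.005,0,-0.018],[0,0,0]],[46,[-0.005,0,-0.018],[0,0,0]],[49,[-0.005,0,-0.018],[0,0,0]],[53,[-0.005,0,-0.018],[0,0,0]],[62,[-0.005,0,-0.018],[0,0,0]],[72,[-0.005,0,-0.018],[0,0,0]],[72,[-0.005,0,0.05],[0,0,0]],[72,[-0.005,0,0.16],[0,0,0]],[72,[-0.005,0,0.2],[0,0,0]]]}}

```text
time: 32.37
tool_pos: [0.567, -0.1609, 0.2338]
tool_rot: [0.004, 0.744, 0.668, 0.002]
contact_force: [1.0, 0.6, 1.5]
gripper_width: 0.845
grasp_force: 0.0
```

```bash
python3 held.py -27 25 73
```

```text
32.3667 pos [ 0.567  -0.1609  0.2338] d [ 0.008 -0.003 -1.   ] y [ 0.994 -0.107  0.008] j [-0.4  -0.04  1.7   0.    1.47 -0.3 ] F [1.  0.6 1.5] w 0.845 0.0
tool along/lat -29.335629405153213 0.5003501310179428
-27.0 z [190.6 191.1 191.6] lat -0.8 43.2
25.0 z [190.7 191.2 191.8] lat 5.6 42.9
73.0 z [190.7 191.3 191.9] lat 0.0 42.9
S range [-50.03546935 106.18156271]
```

Call:
{"api": "arm_command", "payload": {"rows": [[72,[0.015,0.08,0],[0,0,0]],[72,[0.03,0.16,0],[0,0,0]],[72,[0.038,0.177,0],[0,0,0]],[72,[0.038,0.177,-0.06],[0,0,0]],[72,[0.038,0.177,-0.16],[0,0,0]],[72,[0.038,0.177,-0.235],[0,0,0]],[72,[0.038,0.177,-0.24],[0,0,0]],[72,[0.038,0.177,-0.24],[0,0,0]]]}}

```text
time: 33.08
tool_pos: [0.5755, -0.1071, 0.155]
tool_rot: [-0.001, 0.744, 0.668, -0.001]
contact_force: [-0.3, 0.0, 1.3]
gripper_width: 0.845
grasp_force: 0.0
```

```bash
python3 -c "
from h import *; st(); tl()"
```

```text
33.0833 pos [ 0.5755 -0.1071  0.155 ] d [-0.002  0.    -1.   ] y [ 0.994 -0.108 -0.002] j [-0.31  0.02  1.78 -0.    1.35 -0.2 ] F [-0.3  0.   1.3] w 0.845 0.0
tool along/lat 25.126598205388373 3.0845174031703544
```

Call:
{"api": "arm_command", "payload": {"rows": [[72,[0.008,0,0.012],[0,0,0]],[60,[0.008,0,0.012],[0,0,0]],[54,[0.008,0,0.012],[0,0,0]],[51,[0.008,0,0.012],[0,0,0]],[48,[0.008,0,0.012],[0,0,0]],[46,[0.008,0,0.012],[0,0,0]],[44,[0.008,0,0.012],[0,0,0]],[44,[0.008,0,0.012],[0,0,0]],[44,[0.008,-0.005,0.024],[0,0,0]],[44,[0.008,-0.01,0.036],[0,0,0]],[44,[0.008,-0.01,0.036],[0,0,0]]]}}

```text
time: 34.0
tool_pos: [0.5788, -0.1103, 0.1683]
tool_rot: [0.001, 0.744, 0.668, 0.0]
contact_force: [-4.3, 0.1, 0.9]
gripper_width: 0.528
grasp_force: 53.6
```

```bash
python3 held.py 22 73 120
```

```text
34.0 pos [ 0.5788 -0.1103  0.1683] d [ 0.001 -0.001 -1.   ] y [ 0.994 -0.108  0.002] j [-0.31  0.01  1.76 -0.    1.37 -0.21] F [-4.3  0.1  0.9] w 0.528 53.56721676886082
tool along/lat 22.22480498308953 6.729973559985469
22.0 z [196.4 197.  197.5] lat 7.0 43.7
73.0 z [190.7 191.2 191.7] lat -0.2 43.0
120.0 z [190.7 191.3 191.8] lat -2.7 43.0
S range [-18.02002313 137.41393292]
```

Call:
{"api": "arm_command", "payload": {"rows": [[44,[-0.008,0,0],[0,0,0]],[44,[-0.016,0,0],[0,0,0]],[44,[-0.0245,0,0],[0,0,0]],[44,[-0.0245,0,0],[0,0,0]],[44,[-0.0245,0,-0.006],[0,0,0]],[44,[-0.0245,0,-0.012],[0,0,0]],[44,[-0.0245,0,-0.012],[0,0,0]]]}}

```text
time: 34.63
tool_pos: [0.5718, -0.1101, 0.1641]
tool_rot: [0.001, 0.744, 0.668, 0.001]
contact_force: [-0.9, -0.0, 0.0]
gripper_width: 0.528
grasp_force: 53.3
```

```bash
python3 held.py 22 73 120
```

```text
34.6333 pos [ 0.5718 -0.1101  0.1641] d [ 0.002 -0.001 -1.   ] y [ 0.994 -0.107  0.002] j [-0.32  0.    1.78  0.    1.36 -0.21] F [-0.9 -0.   0. ] w 0.528 53.33797238767147
tool along/lat 21.682097859050476 -0.25790398988919616
22.0 z [192.2 192.7 193.3] lat 0.1 43.6
73.0 z [190.7 191.2 191.7] lat -0.2 43.0
120.0 z [190.7 191.2 191.8] lat -2.7 43.0
S range [-14.52379249 135.56211669]
```

Call:
{"api": "arm_command", "payload": {"rows": [[44,[0,0,-0.003],[0,0,0]],[44,[0.0003,0.003,-0.003],[0,0,0]],[44,[0.0006,0.006,-0.003],[0,0,0]],[44,[0.0009,0.009,-0.003],[0,0,0]],[44,[0.0009,0.009,-0.003],[0,0,0]]]}}

```text
time: 35.1
tool_pos: [0.5723, -0.1073, 0.1639]
tool_rot: [0.001, 0.744, 0.668, 0.001]
contact_force: [-0.3, -0.1, -1.0]
gripper_width: 0.528
grasp_force: 53.3
```

Call:
{"api": "arm_command", "payload": {"rows": [[44,[0.0003,0.003,0],[0,0,0]],[44,[0.0003,0.003,0],[0,0,0]],[44,[0.0003,0.003,0],[0,0,0]]]}}

```text
time: 35.35
tool_pos: [0.5724, -0.1068, 0.1639]
tool_rot: [0.002, 0.744, 0.668, 0.001]
contact_force: [0.0, -1.5, -1.0]
gripper_width: 0.531
grasp_force: 53.3
```

```bash
python3 held.py 22 73 120
```

```text
35.35 pos [ 0.5724 -0.1068  0.1639] d [ 0.003 -0.002 -1.   ] y [ 0.994 -0.107  0.003] j [-0.31  0.    1.78 -0.    1.36 -0.2 ] F [ 0.  -1.5 -1. ] w 0.531 53.33858862519264
tool along/lat 24.997243111157992 -0.010806168519528647
22.0 z [192.  192.6 193.1] lat 0.3 43.5
73.0 z [190.7 191.2 191.7] lat -0.1 42.9
120.0 z [190.7 191.2 191.8] lat -2.7 42.9
S range [-11.67863974 138.84972478]
```

Call:
{"api": "arm_command", "payload": {"rows": [[44,[0.0003,0.003,0],[0,0,0]],[44,[0.0005,0.005,0],[0,0,0]],[44,[0.0005,0.005,0],[0,0,0]]]}}

```text
time: 35.65
tool_pos: [0.5726, -0.1066, 0.1642]
tool_rot: [0.003, 0.744, 0.668, -0.0]
contact_force: [-1.2, -6.0, -0.9]
gripper_width: 0.527
grasp_force: 53.4
```

Call:
{"api": "arm_command", "payload": {"rows": [[44,[0,0,-0.004],[0,0,0]],[44,[0,0,-0.006],[0,0,0]],[46,[0,0,-0.006],[0,0,0]],[49,[0,0,-0.006],[0,0,0]],[53,[0,0,-0.006],[0,0,0]],[62,[0,0,-0.006],[0,0,0]],[72,[0,0,-0.006],[0,0,0]],[72,[0,0,0.05],[0,0,0]],[72,[0,0,0.16],[0,0,0]],[72,[0,-0.05,0.28],[0,0,0]],[72,[0,-0.1,0.4],[0,0,0]],[72,[0,-0.1,0.45],[0,0,0]]]}}

```text
time: 36.65
tool_pos: [0.5741, -0.1372, 0.3051]
tool_rot: [0.005, 0.745, 0.667, 0.002]
contact_force: [-0.3, -0.3, 1.1]
gripper_width: 0.844
grasp_force: 0.0
```

```bash
python3 row2.py w22; python3 held.py -28 25 73 120
```

```text
36.7 pos [ 0.5749 -0.1365  0.3069] d [ 0.014 -0.005 -1.   ] y [ 0.994 -0.109  0.014] j [-0.36 -0.07  1.61  0.    1.59 -0.25] F [0.2 0.1 2.3] w 0.845 0.0
along 120.5 lat -2.6 score 0.96
along -28.8 lat -0.8 score 0.96
along 72.6 lat -0.3 score 0.95
along 23.8 lat 0.0 score 0.94
36.7 pos [ 0.5749 -0.1365  0.3069] d [ 0.014 -0.005 -1.   ] y [ 0.994 -0.109  0.014] j [-0.36 -0.07  1.61  0.    1.59 -0.25] F [0.2 0.1 2.3] w 0.845 0.0
tool along/lat -4.197740756041962 5.641991331926091
-28.0 z [190.5 191.1 191.7] lat -0.8 42.6
25.0 z [190.6 191.2 191.8] lat 0.2 43.0
73.0 z [190.7 191.3 191.9] lat -0.1 42.3
120.0 z [190.7 191.3 191.9] lat -2.6 42.4
S range [-49.21330533 141.26015172]
```

Call:
{"api": "arm_command", "payload": {"rows": [[40,[-0.02,-0.1,0],[0,0,0]],[0,[-0.035,-0.2,0],[0,0,0]],[0,[-0.046,-0.25,0],[0,0,0]],[0,[-0.046,-0.25,0],[0,0,0]],[0,[-0.046,-0.25,-0.1],[0,0,0]],[0,[-0.046,-0.25,-0.2],[0,0,0]],[0,[-0.046,-0.25,-0.25],[0,0,0]],[0,[-0.046,-0.25,-0.25],[0,0,0]]]}}

```text
time: 37.42
tool_pos: [0.5557, -0.2072, 0.2163]
tool_rot: [-0.004, 0.744, 0.668, -0.001]
contact_force: [-0.3, -0.2, -0.9]
gripper_width: -0.004
grasp_force: 0.0
```

```bash
python3 -c "
from h import *; tl(); plan([.5615,-.207,.138],-6.2)"
```

```text
tool along/lat -76.5185946668032 -5.737694507826118
37.4167 pos [ 0.5557 -0.2072  0.2163] d [-0.007  0.005 -1.   ] y [ 0.994 -0.107 -0.008] j [-0.48 -0.01  1.7   0.    1.46 -0.38] F [-0.3 -0.2 -0.9] w -0.004 0.0
shift [ 0.0192  0.0005 -0.2611] turn [-0.0034 -0.0047 -0.0009]
```

Call:
{"api": "arm_command", "payload": {"rows": [[0,[0.016,0,-0.08],[0,0,0]],[0,[0.016,0,-0.17],[0,0,0]],[0,[0.016,0,-0.235],[0,0,0]],[0,[0.016,0,-0.245],[0,0,0]],[0,[0.016,0,-0.245],[0,0,0]],[0,[0.016,0,-0.245],[0,0,0]]]}}

```text
time: 37.92
tool_pos: [0.5643, -0.2099, 0.1517]
tool_rot: [0.002, 0.744, 0.668, 0.001]
contact_force: [-0.7, 0.3, 0.7]
gripper_width: 0.003
grasp_force: 0.0
```

```bash
python3 -c "
from h import *; tl(); plan([.5615,-.207,.138],-6.2)"
```

```text
tool along/lat -78.35355535231017 3.0358734575025093
37.9167 pos [ 0.5643 -0.2099  0.1517] d [ 0.004 -0.002 -1.   ] y [ 0.994 -0.107  0.005] j [-0.48  0.06  1.74  0.    1.34 -0.37] F [-0.7  0.3  0.7] w 0.003 0.0
shift [-0.0092  0.0097 -0.0456] turn [ 0.001   0.0028 -0.0007]
```

Call:
{"api": "arm_command", "payload": {"rows": [[0,[-0.01,0,-0.02],[0,0.002,0]],[0,[-0.01,0,-0.043],[0,0.002,0]],[0,[-0.01,0.012,-0.043],[0,0.002,0]],[0,[-0.008,0.025,-0.043],[0,0.002,0]],[0,[-0.007,0.037,-0.043],[0,0.002,0]],[0,[-0.007,0.037,-0.043],[0,0.002,0]],[0,[-0.007,0.037,-0.043],[0,0.002,0]]]}}

```text
time: 38.5
tool_pos: [0.5616, -0.1988, 0.1378]
tool_rot: [0.001, 0.744, 0.668, -0.0]
contact_force: [-0.7, 0.2, 0.4]
gripper_width: -0.0
grasp_force: 0.0
```

```bash
python3 -c "
from h import *; tl(); st()"
```

```text
tool along/lat -67.5319876459038 -0.7881712052212952
38.5 pos [ 0.5616 -0.1988  0.1378] d [ 0.    -0.001 -1.   ] y [ 0.994 -0.107  0.   ] j [-0.46  0.06  1.77 -0.    1.32 -0.36] F [-0.7  0.2  0.4] w -0.0 0.0
```

Lateral position is right. I push about 7 mm in small steps.

Call:
{"api": "arm_command", "payload": {"rows": [[0,[0.0004,0.004,0],[0,0,0]],[0,[0.0009,0.008,0],[0,0,0]],[0,[0.0013,0.012,0],[0,0,0]],[0,[0.0017,0.016,0],[0,0,0]],[0,[0.002,0.019,0],[0,0,0]],[0,[0.0023,0.021,0],[0,0,0]],[0,[0.0023,0.021,0],[0,0,0]]]}}

```text
time: 39.08
tool_pos: [0.5621, -0.1927, 0.1375]
tool_rot: [0.0, 0.744, 0.668, -0.0]
contact_force: [-0.9, 0.1, -0.1]
gripper_width: -0.0
grasp_force: 0.0
```

Call:
{"api": "arm_command", "payload": {"rows": [[0,[0.0003,0.003,0],[0,0,0]],[0,[0.0005,0.005,0],[0,0,0]],[0,[0.0005,0.005,0],[0,0,0]]]}}

```text
time: 39.33
tool_pos: [0.5623, -0.1911, 0.1375]
tool_rot: [0.0, 0.744, 0.668, -0.0]
contact_force: [-0.0, -0.7, 0.3]
gripper_width: 0.002
grasp_force: 0.1
```

```bash
python3 -c "
from h import *; tl(); st()"; python3 held.py -24 24
```

```text
tool along/lat -59.89581060102999 -0.9793975237714001
39.3333 pos [ 0.5623 -0.1911  0.1375] d [-0.    -0.001 -1.   ] y [ 0.994 -0.107 -0.   ] j [-0.45  0.05  1.77 -0.    1.31 -0.34] F [-0.  -0.7  0.3] w 0.002 0.0574164348654449
39.3333 pos [ 0.5623 -0.1911  0.1375] d [-0.    -0.001 -1.   ] y [ 0.994 -0.107 -0.   ] j [-0.45  0.05  1.77 -0.    1.31 -0.34] F [-0.  -0.7  0.3] w 0.002 0.0574164348654449
tool along/lat -59.89581060102999 -0.9793975237714001
-24.0 z [190.8 191.3 191.8] lat -0.8 43.0
24.0 z [190.7 191.2 191.8] lat 0.0 42.9
S range [-45.23505998  45.41441509]
```

Call:
{"api": "arm_command", "payload": {"rows": [[0,[0.0002,0.002,0],[0,0,0]],[0,[0.0004,0.004,0],[0,0,0]],[0,[0.0004,0.004,0],[0,0,0]]]}}

```text
time: 39.63
tool_pos: [0.5623, -0.1903, 0.1373]
tool_rot: [0.001, 0.744, 0.668, -0.001]
contact_force: [-0.8, -2.2, 1.1]
gripper_width: -0.003
grasp_force: 0.4
```

Call:
{"api": "arm_command", "payload": {"rows": [[0,[0.0002,0.002,0],[0,0,0]],[0,[0.0004,0.004,0],[0,0,0]],[0,[0.0004,0.004,0],[0,0,0]]]}}

```text
time: 39.88
tool_pos: [0.5624, -0.1902, 0.1376]
tool_rot: [0.001, 0.744, 0.668, -0.001]
contact_force: [-0.9, -7.1, 0.2]
gripper_width: -0.005
grasp_force: 1.7
```

```bash
python3 held.py -24 24
```

```text
39.8833 pos [ 0.5624 -0.1902  0.1376] d [-0.    -0.004 -1.   ] y [ 0.994 -0.108  0.   ] j [-0.45  0.05  1.77 -0.    1.31 -0.34] F [-0.9 -7.1  0.2] w -0.005 1.7097374238073826
tool along/lat -58.911883159134085 -0.9793913277104842
-24.0 z [191.  191.5 192. ] lat -0.8 43.2
24.0 z [190.7 191.3 191.8] lat 0.1 42.8
S range [-44.30390544  46.28005946]
```

The row stopped firmly at 7 N and is straight. I retreat and check.

Call:
{"api": "arm_command", "payload": {"rows": [[0,[-0.0005,-0.005,0],[0,0,0]],[0,[-0.002,-0.02,0],[0,0,0]],[0,[-0.005,-0.06,0],[0,0,0]],[0,[-0.01,-0.12,0.03],[0,0,0]],[0,[-0.01,-0.12,0.15],[0,0,0]],[0,[-0.01,-0.12,0.28],[0,0,0]],[0,[-0.01,-0.1,0.42],[0,0,0]],[0,[0,0,0.54],[0,0,0]],[0,[0.01,0.12,0.56],[0,0,0]],[0,[0.02,0.18,0.56],[0,0,0]],[0,[0.02,0.18,0.56],[0,0,0]],[0,[0.02,0.18,0.56],[0,0,0]]]}}

```text
time: 40.93
tool_pos: [0.5685, -0.1346, 0.3055]
tool_rot: [0.0, 0.744, 0.669, -0.0]
contact_force: [-0.2, 0.1, -0.8]
gripper_width: -0.002
grasp_force: 0.0
```

```bash
python3 row2.py w23; python3 held.py -24 24 72 120; python3 - <<'E'
from h import *
w=cv2.imread("pics/w23.png"); g=vision.grab_frame("side")["color"][120:225,215:355,::-1]
cv2.imwrite("pics/fin.png",np.hstack([cv2.resize(w,(400,300)),cv2.resize(g,(400,300))]))
E
```

```text
40.9833 pos [ 0.5682 -0.1353  0.3048] d [-0.001 -0.001 -1.   ] y [ 0.994 -0.107 -0.001] j [-0.36 -0.08  1.62 -0.    1.6  -0.25] F [-0.3  0.4 -0.6] w 0.002 0.0
along 119.9 lat -2.8 score 0.95
along -23.7 lat -0.8 score 0.95
along 72.3 lat -0.1 score 0.94
along 24.3 lat 0.1 score 0.94
40.9833 pos [ 0.5682 -0.1353  0.3048] d [-0.001 -0.001 -1.   ] y [ 0.994 -0.107 -0.001] j [-0.36 -0.08  1.62 -0.    1.6  -0.25] F [-0.3  0.4 -0.6] w 0.002 0.0
tool along/lat -3.716952178906792 -1.0586340871304625
-24.0 z [190.5 191.1 191.7] lat -0.7 43.1
24.0 z [190.7 191.2 191.8] lat 0.3 42.7
72.0 z [190.7 191.3 191.9] lat 0.1 42.2
120.0 z [190.7 191.3 192. ] lat -2.7 42.5
S range [-44.25810035 141.26318644]
```

View pics/fin.png

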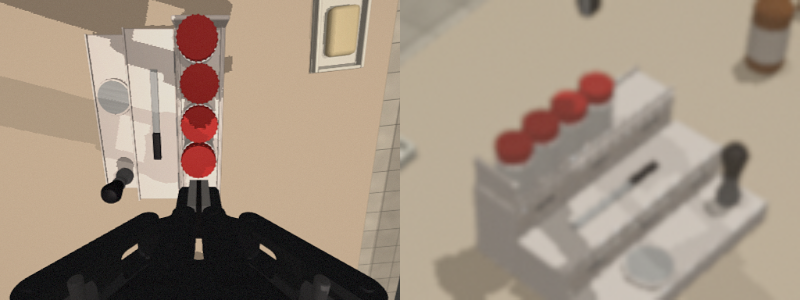

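All four caps stand upright in one line, evenly 48 mm apart, at (198,37), (199,83), (199,124) and (199,160) in the wrist view. They reach to the panel, and the gripper is clear.

```bash
python3 -c "from plant import manip;print(manip.job_done())"
```

```text
the job is handed in; nothing more can be done
None
```

The job is handed in: jar_d was stood on the granite, released, regrasped from above and set back in the gap, and the row was pushed along to a felt stop at the panel (about 7 N). All four jars stand upright about 48 mm apart (touching, to within measurement), within about 1 mm of a straight line; straightening after the first push meant gripping and shifting jar_b, jar_c and jar_d, and jar_a sits nearly 3 mm to one side of jar_b.

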